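# Lay a culture tube from the rotator on the slope rack

### The job

Get the blue-capped culture tube ready for the incubator: first lift the slope rack's blue rest out of its notch and drop it fully into the next notch away from the foot stop, to suit this longer tube. Then snap the tube straight forward out of its two spring clips on the rotator, lay it in one of the rack's lanes with its foot against the foot stop and its neck on the rest, let go of it, and swing the wire bail fully down over it. Leave the red-capped tube in its clips and everything else where it stands, and do not drop the blue-capped tube onto the bench.

Things in the scene. Friction and masses are not known exactly. Their poses are not given: they have to be found in the camera images.
- rotator: Fixed white tube rotator, 345 mm wide (y -198 to +148), 112 mm deep; base 34 mm high, motor housing at its right (-y) end 157 mm high. Origin on the worktop under the middle of its depth; x points to its back, y along its shaft. Blue three-armed spiders on the shaft carry C-shaped spring clips; the front clips open forward (-x) and hold two tubes side by side, lying along y.
- shaft (a point): Axis of the rotator's steel shaft (11 mm thick, along the rotator's y, at x = +10, z = 112 mm) behind the left tube. The shaft does not turn. Between the two clips of a tube nothing lies behind the tube nearer than the shaft (50 mm, axis to axis), and nothing below it down to the base.
- clip_place_0 (a point): Where the axis of the left (+y) tube lies, midway between its two clips: x = -40, y = +60, z = 112 mm in the rotator's frame, whose axes it has. Pull a tube straight forward (-x): about 10 to 14 N for its two clips together, over the first 6 mm; 25 mm out it is free.
- clip_place_1 (a point): The same for the right (-y) tube: x = -40, y = -76, z = 112 mm in the rotator's frame.
- blue_tube: Sealed culture tube, blue screw cap, loose, 30 g, 120 mm long; glass 16 mm in diameter with a round foot, cap 20 mm in diameter and 20 mm long. Origin on its axis, 52 mm from the foot end; y points along the tube from foot to cap. In the rotator the origin is midway between its clips (centres at y = -27, +27 mm, each 9 mm wide): grip it there. It starts in either clip place.
- blue_tube_foot (a point): Round foot end of the blue-capped tube, on its axis.
- red_tube: Same kind of tube with a red cap, in the other clip place; stays there.
- slope_rack: Fixed white rack, 142 mm long (x), 190 mm wide, for laying tubes at a slope. Origin: centre of its underside; x points from foot end to cap end. Four lanes along x at y = -44, -20, 20, 44 mm. Side rails: inner faces at y = -80, 80 mm, round-topped teeth to z = 35 mm, three notches at x = -24, 0, 24 mm, 10 mm wide, floor at z = 16 mm, straight to z = 28 mm, then flaring.
- lane (a point): Where the tube's origin comes to lie in the left middle lane (rack frame x = -10, y = 20, z = 31 mm), tube sloping 17 degrees, cap end up towards +x; the other lanes differ only in y. Axes of the rack. The rack is open down to the worktop from x = -39 to 54 mm.
- last_notch (a point): Where the rest's origin must be when it is seated in the last notch (x = +24, z = 8 mm in the rack's frame). Its axes are those of the rack.
- foot_stop (a point): Middle of the foot stop's inner face, 18 mm up, at the foot (-x) end (rack frame x = -60 mm, axes of the rack); the stop's top is at z = 32 mm. In front of it the foot rests on a ledge at z = 10 mm, x = -60 to -39 mm, with low dividers (to z = 21 mm) between lanes 18 mm wide.
- rest: Blue comb plate, loose, 100 g, across the rack: 152 mm long (y), 8 mm thick (x), end tabs 8 mm thick reach to y = -92, 92 mm and sit in the notches of both rails, undersides at z = 8 mm. Origin: centre of its underside. Lane floors at z = 24 mm, teeth 8 mm higher. Starts in the middle notch (rack x = 0), meant for shorter tubes; lift 21 mm or more to clear them, shift 24 mm along +x of the rack.
- rest_tab (a point): Grip point on the rest's upright middle tab, which is ribbed, 12 mm thick (x), 20 mm wide (y) and reaches from 24 to 54 mm above the rest's underside; this point is 44 mm above it.
- bail (a joint): Hinge of the wire keeper bail at the rack's cap end, rad: 0 = closed over the tubes, larger = swung up and back past the cap end, to 2.5; starts at 1.95 to 2.35. Stiff: stays where left, about 1 N at the bar moves it. At angle q the bar is at x = 58 - 60 cos q + 10 sin q, z = 36 + 10 cos q + 60 sin q mm in the rack's frame. A rest left in the middle notch blocks it.
- bail_hinge (a point): Middle of the bail's hinge axis, which runs along the rack's y (rack frame x = 58, z = 36 mm; axes of the rack).
- bail_bar (a point): Middle of the bail's cross bar: steel wire 5 mm thick, 176 mm long, along y of the rack. Closed it is at x = -2, z = 46 mm of the rack's frame, 2 mm above the tubes.
- bench_timer: Small white bench timer, 45 x 70 x 29 mm, loose. Origin: centre of its underside.
- petri_low: Culture plate, 90 mm across, 15 mm high, loose, yellow; lower one of a pile of two. Origin: centre of its underside.
- petri_top: Culture plate, orange, lying on the other one.
- specimen_jar: Jar with a red screw lid, 64 mm across, 75 mm high, loose. Origin: centre of its underside.
- glass_vial: Stoppered glass vial, 30 mm across, 70 mm high, loose. Origin: centre of its underside.
- stain_bottle: Dark red dropper bottle, 55 mm across, 126 mm high, loose. Origin: centre of its underside.
Not all that is in view belongs to the job. Leave any black look-alike of the blue_tube alone.

How it is judged:
By the outcome, as a careful person would: the job done as asked, in the order asked, and still so for the second after the job is handed in, with the robot touching nothing.
It also fails if it takes over 62 s, if anything falls off the work surface, if the arm or the gripper's body presses on something with over 40 N, if the wrist force passes 120 N, or if a joint passes its speed limit or range.

### The arm

A 6-joint arm with a two-finger parallel gripper is mounted at the origin on a cart in front of the work surface, level with it; the furniture and walls round the work are solid. World frame = base frame: x ahead of the robot, y to its left, z up, the work surface at z = 0. Lengths are in m, angles in rad, forces in N, time in s.
With the tool pointing down it reaches from about 0.375 to 0.975 m from the base axis. Payload 3.8 kg.
Tool frame: the origin (TCP) lies midway between the tips of the shut fingers; the grasp point (between the pads) lies 19 mm behind it; z points along the fingers, y is the direction in which the jaws open and shut (so a half turn about z gives the same grasp; the last joint's range is limited). The gripper opens to 85 mm and grips with 20 to 120 N. Pads are 22 mm wide; open, the fingers measure 114 mm over their backs; the gripper's body (76 mm by 85 mm) begins 54 mm behind the grasp point. The pads swing forward as they close: fully open they stand 13 mm farther back than shut.
Start: joints at [1.234, 0.264, 1.604, -0, 1.274, -0.037], TCP at [0.199, 0.645, 0.231] pointing down, gripper open.
Joint ranges: [-2.63, 2.63], [-0.94, 2.18], [0.31, 2.57], [-1.31, 4.45], [0, 2.66], [-2.55, 2.55]. Speed limits (rad/s): [2.57, 2.57, 3.14, 3.14, 3.14, 3.14].

### API

Orientations are given as a rotation vector (axis times angle).
In Python, from workcell import bot gives the robot as it stands.
- The arm moves only by the tool arm_command, never from a script. Its argument "targets" is text: rows parted by semicolons, each of 7 numbers parted by spaces: the shift along the tool's x, y, z in mm, then the turn, a rotation vector about the tool's x, y, z in degrees, then the opening, from 0 (shut) to 1 (fully open). A call has 1 to 10 rows; each row is the pose to reach, as a shift and turn from the pose commanded when the call began, along the tool's axes at that moment; what a row does not reach only later rows make up. A row lasts 1/12 s, in which the tool goes at most 41.7 mm and 7.16 degrees, less where a joint would pass 70% of its speed; a pose out of reach is approached as far as the arm can. A call with a gripper value outside its range is refused whole. The fingers move at their own pace and stop on an object; "newtons" is the grip in N (left out, the last holds). Time passes only in rows, so rows that repeat a pose let the fingers close. It gives the time, the measured TCP pose, the force and the opening at its end, in the units of the state.
- bot.read_state(): the state, without advancing time (a new reading comes with each control period).
- bot.read_camera(name): name is "scene" or "top" or "wrist"; returns (picture, depth): 420x560x3 uint8, blue, green, red; 420x560 float32, m along the optical axis (not along the pixel's ray), 0 where there is no reading.
- bot.camera_params(name): a dict with "fov_y" (degrees; the focal length in pixels is half the picture's height over the tangent of half this angle, whatever the lens; pixels are square), "cx", "cy" (the principal point, pixels), "xyz" and "rotation" of the camera in the world; the wrist camera has in their place "T_tool_cam" (4x4, takes a point from camera to tool coordinates, whose origin is the TCP and whose axes are the flange's). Camera axes: x right, y up, looking along -z (the intrinsics and any distortion apply to the point x, -y, -z); pixel columns grow to the right and rows downward; lengths in m; the calibration is good to about 2 mm. A picture is of the moment at which its call begins: read the wrist's pose just before it. camera_params takes no time and is no camera call.
- bot.finish_job(): hands the job in, once; it reports no verdict.
The state is a dict: "time": time; "q": joint angles; "joint_vel": joint speeds; "joint_torque": joint torques, N m; "tool_pos": TCP position; "tcp_rot": TCP orientation; "wrist_force": force on the tool from outside, world axes, zero at the start; "torque": the same for the moment, N m; "width": opening from 0.0 (shut) to 1.0 (fully open).
Only numpy, scipy, OpenCV 4.12 (cv2) and the standard library are available. Lean on these libraries where they do the work, as an engineer would, in place of code of your own. Each camera call takes 0.05 s, during which the arm holds its last target.

## Working session

There is one attempt and no reset: what is moved stays moved. The work goes in short steps, Python scripts to look and compute and a tool call to move; the robot and the scene stay as the last step left them, time stands still between calls to the robot, and variables do not carry over. Pictures are saved under pics/ and viewed, and the job is handed in when it is done.

Besides the shell and the picture viewer there is one more tool, called after "Emit:" as name(argument=value, ...) on one line, values as JSON. arm_command: Moves the arm, as the interface text tells. Its arguments: {"type":"object","properties":{"targets":{"type":"string"},"newtons":{"type":"number"}},"required":["targets"]}

```bash
mkdir -p pics; ls
python3 - <<'E'
from workcell import bot
import cv2
print(bot.read_state())
for n in ("scene","top","wrist"):
    p,d=bot.read_camera(n); cv2.imwrite(f"pics/{n}0.png",p)
    import numpy as np; np.save(f"pics/{n}0.npy",d)
    print(n,bot.camera_params(n))
E
```

```text
pics
{'time': 0.0, 'q': array([ 1.23410645e+00,  2.64791384e-01,  1.60538496e+00, -2.18666459e-05,
        1.27372320e+00, -3.68727699e-02]), 'joint_vel': array([ 0.00038614,  0.00029661, -0.00093352,  0.00077744,  0.0002991 ,
        0.00094025]), 'joint_torque': array([-1.28837371e-03, -5.15119600e+01, -3.67314398e+01, -4.69263796e-04,
        1.31767098e-02, -3.57727254e-05]), 'tool_pos': array([0.19910282, 0.644187  , 0.22993037]), 'tcp_rot': array([-0.46911848, -3.10595511,  0.00356626]), 'wrist_force': array([-0.68276583,  0.10498712, -1.14411549]), 'torque': array([-0.0356505 , -0.01824717, -0.0092621 ]), 'width': 1.0031705171078213}
scene {'fov_y': 57.70353939962674, 'cx': 284.76622879495824, 'cy': 209.21618956413832, 'xyz': array([ 0.14169076, -0.80005087,  0.48360577]), 'rotation': array([ 1.11179815, -0.29728069, -0.4202663 ])}
top {'fov_y': 55.88206092743739, 'cx': 288.5306527007494, 'cy': 205.95659575113316, 'xyz': array([ 0.49036081, -0.06521667,  1.19437003]), 'rotation': array([ 0.05366199, -0.05341342, -1.57081304])}
wrist {'fov_y': 61.142577818285844, 'cx': 288.3997814239699, 'cy': 211.95491989866363, 'T_tool_cam': array([[ 1.00475877e-03,  9.53763912e-01,  3.00555136e-01,
         7.78384584e-02],
       [ 9.99999248e-01, -7.47061165e-04, -9.72327545e-04,
         1.00674711e-04],
       [-7.02837854e-04,  3.00555887e-01, -9.53763946e-01,
        -1.42495517e-01],
       [ 0.00000000e+00,  0.00000000e+00,  0.00000000e+00,
         1.00000000e+00]])}
```

View pics/scene0.png

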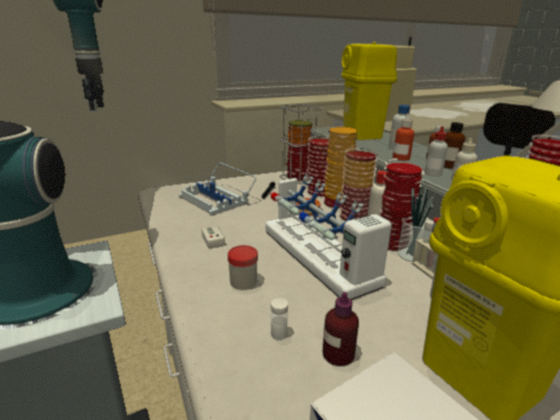

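View pics/top0.png

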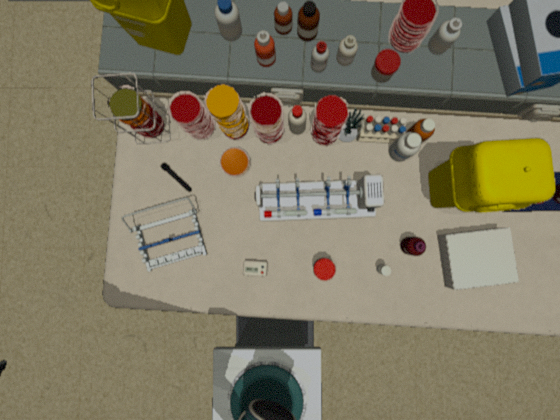

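View pics/wrist0.png

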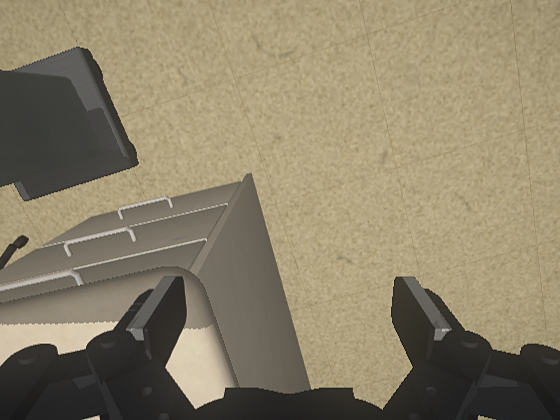

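```bash
cat > h.py <<'E'
import numpy as np, cv2
from scipy.spatial.transform import Rotation as R
from workcell import bot
def cam(n, st=None):
    P=bot.camera_params(n); f=210/np.tan(np.radians(P['fov_y']/2))
    if n=='wrist':
        st=st or bot.read_state()
        T=np.eye(4);T[:3,:3]=R.from_rotvec(st['tcp_rot']).as_matrix();T[:3,3]=st['tool_pos']
        T=T@P['T_tool_cam']; Rm,t=T[:3,:3],T[:3,3]
    else: Rm=R.from_rotvec(P['rotation']).as_matrix();t=P['xyz']
    return dict(f=f,cx=P['cx'],cy=P['cy'],R=Rm,t=t)
def ray(c,u,v):
    d=np.stack([(np.asarray(u)-c['cx'])/c['f'],-(np.asarray(v)-c['cy'])/c['f'],-np.ones_like(np.asarray(u,float))],-1)
    return d@c['R'].T
def onz(c,u,v,z):
    d=ray(c,u,v); return c['t']+d*((z-c['t'][2])/d[...,2:3])
def deproj(c,u,v,dep):
    return c['t']+ray(c,u,v)*np.asarray(dep)[...,None]
def proj(c,p):
    q=(np.asarray(p)-c['t'])@c['R']; return np.stack([c['cx']-c['f']*q[...,0]/q[...,2],c['cy']+c['f']*q[...,1]/q[...,2]],-1)
def crop(img,x0,y0,x1,y1,s,name): cv2.imwrite('pics/'+name,cv2.resize(img[y0:y1,x0:x1],None,fx=s,fy=s,interpolation=cv2.INTER_CUBIC))
E
python3 - <<'E'
from h import *
p=cv2.imread('pics/top0.png'); crop(p,100,150,260,290,5,'rack0.png'); crop(p,240,160,400,230,5,'rot0.png')
s=cv2.imread('pics/scene0.png'); crop(s,170,150,400,300,3.4,'sc0.png')
E
```

```text
(no output)
```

View pics/rack0.png

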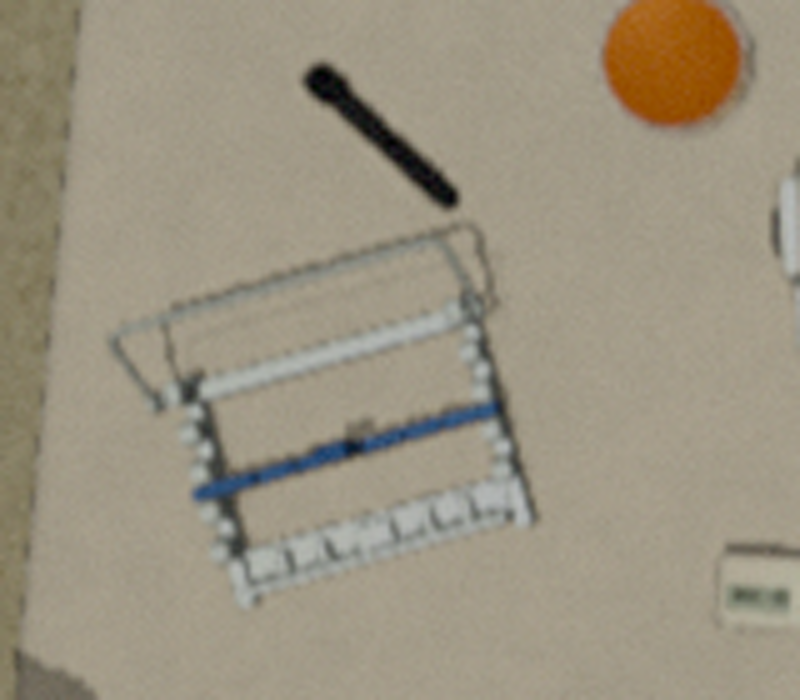

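View pics/rot0.png

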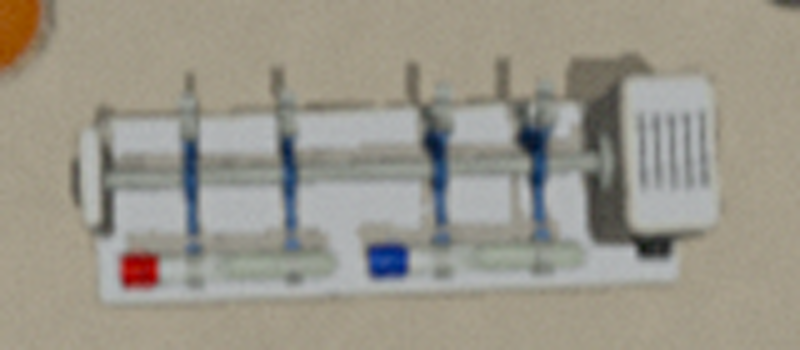

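View pics/sc0.png

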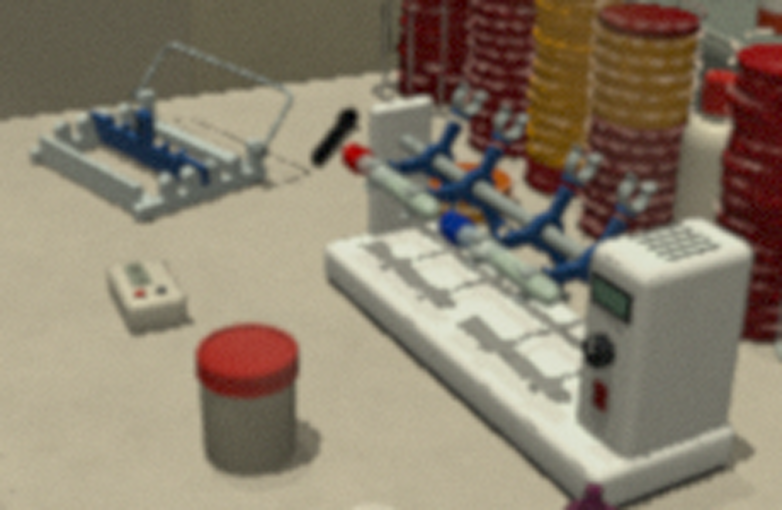

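Run:
```python
from h import *
p=cv2.imread('pics/top0.png'); d=np.load('pics/top0.npy'); c=cam('top')
hsv=cv2.cvtColor(p,cv2.COLOR_BGR2HSV)
m=cv2.inRange(hsv,(105,120,40),(130,255,255))
def reg(x0,y0,x1,y1):
    k=np.zeros_like(m);k[y0:y1,x0:x1]=m[y0:y1,x0:x1];return np.nonzero(k)
v,u=reg(130,225,215,260)
P=onz(c,u,v,0.038)
print(len(u),P.min(0),P.max(0)); 
cc=P[:,:2].mean(0); U,S,V=np.linalg.svd(P[:,:2]-cc); t=(P[:,:2]-cc)@V[0]
ax=V[0]*np.sign(V[0][1]); t=(P[:,:2]-cc)@ax
print('rest ctr',cc,'axis',ax,'yaw',np.degrees(np.arctan2(-ax[0],ax[1])),'ext',t.min(),t.max(), 'mid',cc+ax*(t.min()+t.max())/2)
v,u=reg(305,200,325,222); P=onz(c,u,v,0.120); print('bluecap',P.mean(0),P.min(0),P.max(0))
r=cv2.inRange(hsv,(0,150,60),(8,255,255))|cv2.inRange(hsv,(172,150,60),(180,255,255)); k=np.zeros_like(r);k[205:222,255:280]=r[205:222,255:280]; v,u=np.nonzero(k); P=onz(c,u,v,0.12); print('redcap',P.mean(0),P.min(0),P.max(0))
# depth check
for (uu,vv) in [(317,212),(268,214),(355,250),(230,250)]: print(uu,vv,deproj(c,uu,vv,np.median(d[vv-1:vv+2,uu-1:uu+2])))
```

```text
100 [0.44710581 0.19596511 0.038     ] [0.49631731 0.36673114 0.038     ]
rest ctr [0.47038943 0.28591396] axis [-0.27989626  0.96003025] yaw 16.254013486657655 ext -0.09360962775982447 0.08410122474798079 mid [0.47172012 0.28134978]
bluecap [ 0.54838219 -0.14262555  0.12      ] [ 0.54175063 -0.15059388  0.12      ] [ 0.5553644  -0.13424552  0.12      ]
redcap [ 0.54320876 -0.00793175  0.12      ] [ 0.53640794 -0.01473967  0.12      ] [ 0.55001272 -0.00111797  0.12      ]
317 212 [ 0.54705981 -0.14222617  0.12255882]
268 214 [ 0.54172927 -0.00942172  0.12245747]
355 250 [ 0.43942701 -0.26389436  0.00316273]
230 250 [0.43958835 0.11051675 0.0010974 ]
```

```bash
cat >> h.py <<'E'
def pose(st=None):
    st=st or bot.read_state(); return np.array(st['tool_pos']),R.from_rotvec(st['tcp_rot'])
def down(yaw_y_deg, tilt=None):
    """tool z down, tool y at world angle yaw"""
    a=np.radians(yaw_y_deg); y=np.array([np.cos(a),np.sin(a),0]); z=np.array([0,0,-1.]); x=np.cross(y,z)
    return R.from_matrix(np.stack([x,y,z],1))
def rel(pos,Rt,p=None,Rc=None):
    if p is None: p,Rc=pose()
    s=Rc.inv().apply(np.asarray(pos)-p)*1000; r=np.degrees((Rc.inv()*Rt).as_rotvec())
    print('shift mm',np.round(s,1),'turn deg',np.round(r,2)); return s,r
E
python3 - <<'E'
from h import *
rel([0.472,0.282,0.20],down(16.25))
E
```

```text
shift mm [-367.7 -265.5   30.7] turn deg [-1.000e-01  5.000e-02  5.657e+01]
```

Emit:
arm_command(targets="-368 -265 30 0 0 56.6 0.5;-368 -265 30 0 0 56.6 0.5;-368 -265 30 0 0 56.6 0.5;-368 -265 30 0 0 56.6 0.5;-368 -265 30 0 0 56.6 0.5;-368 -265 30 0 0 56.6 0.5;-368 -265 30 0 0 56.6 0.5;-368 -265 30 0 0 56.6 0.5;-368 -265 30 0 0 56.6 0.5;-368 -265 30 0 0 56.6 0.5", newtons=40)

```text
time: 0.98
tool_pos: [0.4506, 0.3112, 0.2035]
tcp_rot: [-1.886, -2.512, 0.0]
wrist_force: [0.2, -0.0, -0.2]
width: 0.499
```

Run:
```python
from h import *
rel([0.472,0.282,0.20],down(16.25)); print(bot.read_state()['joint_vel'])
```

```text
shift mm [-34.1  12.4   3.5] turn deg [-0.   -0.   -0.04]
[-0.91090203  0.03995096  0.02119357  0.00286941 -0.06896626 -0.91198302]
```

Emit:
arm_command(targets="0 0 0 0 0 0 0.5;0 0 0 0 0 0 0.5")

```text
time: 1.15
tool_pos: [0.4509, 0.3111, 0.2033]
tcp_rot: [-1.891, -2.508, 0.001]
wrist_force: [-0.1, 0.3, 0.1]
width: 0.499
```

Run:
```python
from h import *
rel([0.472,0.282,0.20],down(16.25)); st=bot.read_state(); print(abs(st['joint_vel']).max())
p,d=bot.read_camera('wrist'); cv2.imwrite('pics/w1.png',p); np.save('pics/w1.npy',d); np.save('pics/w1st.npy',np.r_[st['tool_pos'],st['tcp_rot']])
```

```text
shift mm [-33.8  12.3   3.3] turn deg [-0.05  0.01 -0.3 ]
0.05799213554740446
```

View pics/w1.png

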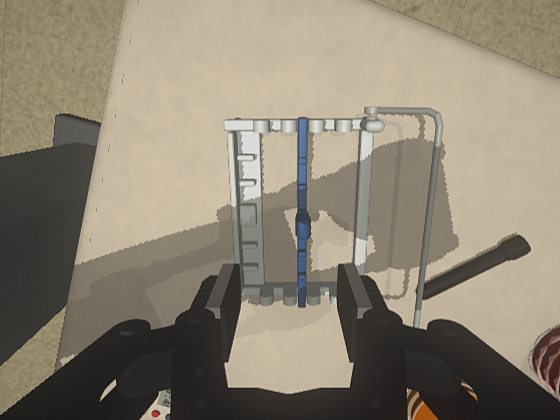

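Run:
```python
from h import *
p=cv2.imread('pics/w1.png'); d=np.load('pics/w1.npy'); s=np.load('pics/w1st.npy'); c=cam('wrist',dict(tool_pos=s[:3],tcp_rot=s[3:]))
crop(p,210,90,460,320,3.2,'w1c.png')
hsv=cv2.cvtColor(p,cv2.COLOR_BGR2HSV); m=cv2.inRange(hsv,(105,110,30),(130,255,255)); m[:100]=0;m[320:]=0;m[:,:280]=0;m[:,330:]=0
v,u=np.nonzero(m); P=deproj(c,u,v,d[v,u]); 
for z0,z1 in [(0.02,0.036),(0.036,0.046),(0.055,0.07)]:
    k=(P[:,2]>z0)&(P[:,2]<z1); Q=P[k]; 
    print(z0,k.sum(),Q.mean(0) if k.sum() else 0)
    if k.sum()>30:
        cc=Q[:,:2].mean(0); V=np.linalg.svd(Q[:,:2]-cc)[2][0]; V*=np.sign(V[1]); t=(Q[:,:2]-cc)@V; print('  yaw',np.degrees(np.arctan2(-V[0],V[1])),'ext',t.min(),t.max(),'mid',cc+V*(t.max()+t.min())/2, u[k].min(),u[k].max(),v[k].min(),v[k].max())
print(np.histogram(P[:,2],bins=np.arange(0,0.08,0.004)))
# bench plane check
for uv in [(150,60),(330,170),(480,330)]: print(deproj(c,uv[0],uv[1],d[uv[1],uv[0]]))
```

```text
0.02 261 [0.47841655 0.25664347 0.03231428]
  yaw 16.044507145749414 ext -0.040366243049507505 0.08209444299308352 mid [0.47265005 0.27669486] 298 305 165 290
0.036 83 [0.48060317 0.25106148 0.03902273]
  yaw 15.171271175310531 ext -0.03414638667385959 0.10307306815278058 mid [0.47158394 0.2843237 ] 298 305 149 290
0.055 117 [0.46963519 0.28506733 0.06137596]
  yaw 20.53099557284352 ext -0.006899685008993872 0.008560720166930307 mid [0.46934392 0.28584509] 297 307 223 239
(array([  0,   0,   0,   0,   0,   0,   0, 135, 126,  60,  23,   0,   0,
         0,   6, 111,   0,   0,   0]), array([0.   , 0.004, 0.008, 0.012, 0.016, 0.02 , 0.024, 0.028, 0.032,
       0.036, 0.04 , 0.044, 0.048, 0.052, 0.056, 0.06 , 0.064, 0.068,
       0.072, 0.076]))
[ 0.29934707  0.38408743 -0.00085362]
[ 4.86166380e-01  3.33609594e-01 -1.37170469e-04]
[ 0.70824987  0.20492368 -0.00126932]
```

View pics/w1c.png

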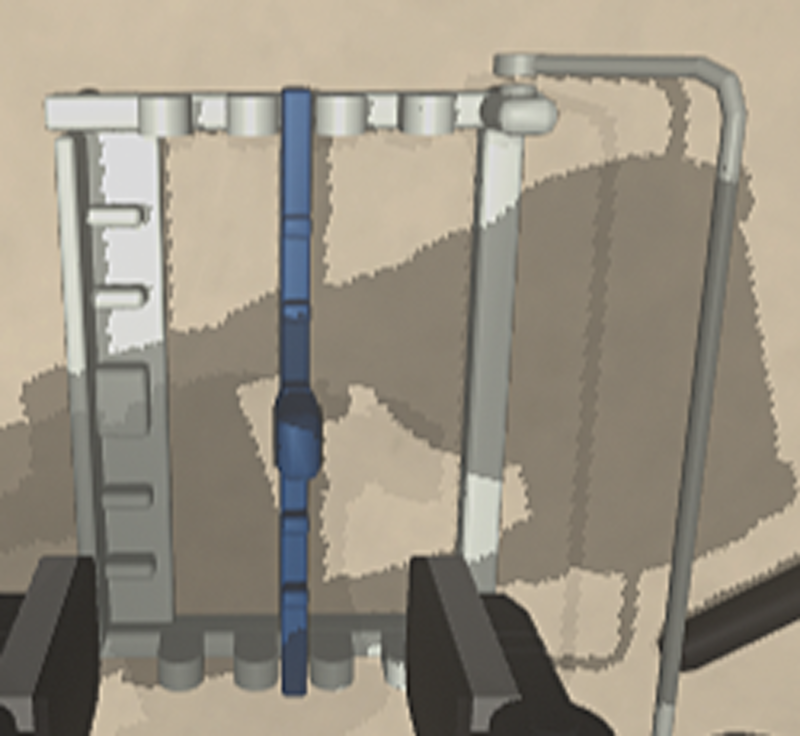

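Run:
```python
from h import *
d=np.load('pics/w1.npy'); s=np.load('pics/w1st.npy'); c=cam('wrist',dict(tool_pos=s[:3],tcp_rot=s[3:]))
for uv in [(302,121),(302,303)]: print(uv,d[uv[1],uv[0]],deproj(c,*uv,d[uv[1],uv[0]]))
A=onz(c,301.9,118.0,.04);B=onz(c,302,306.8,.04); print(A,B,(A+B)/2,np.linalg.norm(A-B),np.degrees(np.arctan2(-(A-B)[0],(A-B)[1])))
# foot stop inner edge top z .032 approx col/rows; left & right crop pts
for uv in [(72,140),(95,500)]:
    print(onz(c,210+uv[0]/3.2,90+uv[1]/3.2,.032))
```

```text
(302, 121) 0.3007806 [0.44448648 0.37232702 0.03576996]
(302, 303) 0.35258096 [0.49468875 0.20457679 0.03656651]
[0.44349961 0.37480447 0.04      ] [0.49518266 0.20249876 0.04      ] [0.46934114 0.28865161 0.04      ] 0.17988995023506188 16.696603661564737
[0.38992853 0.34531525 0.032     ]
[0.42078512 0.24464551 0.032     ]
```

Run:
```python
from h import *
rel([0.4695,0.2862,0.10],down(16.3));rel([0.4695,0.2862,0.034],down(16.3))
```

```text
shift mm [-30.6  11.5 103.5] turn deg [-0.05 -0.02 -0.23]
shift mm [-30.6  11.5 169.5] turn deg [-0.05 -0.02 -0.23]
```

Emit:
arm_command(targets="-30.6 11.5 40 0 0 -0.2 0.5;-30.6 11.5 80 0 0 -0.2 0.5;-30.6 11.5 103.5 0 0 -0.2 0.5;-30.6 11.5 103.5 0 0 -0.2 0.5;-30.6 11.5 103.5 0 0 -0.2 0.5")

```text
time: 1.62
tool_pos: [0.467, 0.2873, 0.0985]
tcp_rot: [-1.878, -2.516, 0.007]
wrist_force: [0.4, -0.1, 1.1]
width: 0.5
```

Run:
```python
from h import *
rel([0.4695,0.2862,0.034],down(16.3)); st=bot.read_state()
p,d=bot.read_camera('wrist'); cv2.imwrite('pics/w2.png',p)
c=cam('wrist',st)
hsv=cv2.cvtColor(p,cv2.COLOR_BGR2HSV); m=cv2.inRange(hsv,(105,110,30),(130,255,255)); v,u=np.nonzero(m); P=deproj(c,u,v,d[v,u])
k=(P[:,2]>.057)&(P[:,2]<.067); Q=P[k]; print(k.sum(),Q.mean(0)); q=R.from_euler('z',-16.3,degrees=True).apply(Q-[0.4695,0.2862,0]); print(q.min(0),q.max(0))
```

```text
shift mm [-1.8  2.4 64.5] turn deg [-0.3   0.04  0.23]
0 [nan nan nan]<stdin>:6: RuntimeWarning: Mean of empty slice.
  ret = um.true_divide(
Traceback (most recent call last):
ValueError: zero-size array to reduction operation minimum which has no identity
```

View pics/w2.png

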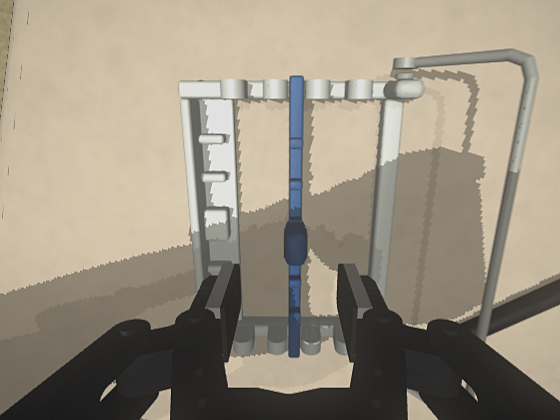

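Run:
```python
from h import *
st=bot.read_state(); print(st['tool_pos'],st['time'])
p,d=bot.read_camera('wrist'); c=cam('wrist',st)
for uv in [(295,230),(295,240),(295,255),(295,120),(295,300),(350,200)]: print(uv,p[uv[1],uv[0]],deproj(c,*uv,d[uv[1],uv[0]]))
C=[0.4695,0.2862]
for uv in [(285,255),(307,255),(285,250),(307,250)]:
    q=onz(c,*uv,.062); print(uv,R.from_euler('z',-16.3,degrees=True).apply(q-[*C,0]))
for uv in [(289,80),(303,80),(290,350),(300,350),(289.5,180),(301,180),(290,290),(300,290)]:
    q=onz(c,*uv,.036); print(uv,R.from_euler('z',-16.3,degrees=True).apply(q-[*C,0]))
p0=p
crop(p,240,60,360,380,2.5,'w2c.png')
```

```text
[0.46897006 0.28836748 0.10083547] 1.6667
(295, 230) [69 60 56] [0.46968195 0.29681308 0.05578583]
(295, 240) [88 68 57] [0.4707259  0.29305639 0.06110073]
(295, 255) [88 68 57] [0.47335708 0.28440525 0.06102265]
(295, 120) [158 119  93] [0.45287516 0.35329055 0.03620392]
(295, 300) [109  77  58] [0.48768157 0.2391594  0.03006239]
(350, 200) [118 135 143] [ 5.07520215e-01  3.10113343e-01 -1.99105825e-04]
(285, 255) [-0.00238241 -0.00239121  0.062     ]
(307, 255) [ 0.00984692 -0.0023291   0.062     ]
(285, 250) [-0.00238898  0.00062363  0.062     ]
(307, 250) [0.00978442 0.00068545 0.062     ]
(289, 80) [-0.00063328  0.09026345  0.036     ]
(303, 80) [0.00703207 0.0903021  0.036     ]
(290, 350) [ 0.00104308 -0.08622927  0.036     ]
(300, 350) [ 0.00800672 -0.08619373  0.036     ]
(289.5, 180) [-2.60677478e-05  3.44493065e-02  3.60000000e-02]
(301, 180) [0.00681177 0.03448392 0.036     ]
(290, 290) [ 0.00074221 -0.03918786  0.036     ]
(300, 290) [ 0.00730915 -0.03915445  0.036     ]
```

View pics/w2c.png

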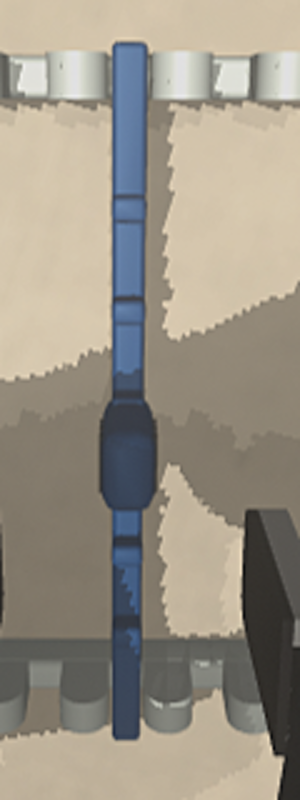

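Run:
```python
from h import *
bot.read_camera('wrist')
st=bot.read_state(); print(st['tool_pos'],st['time'],abs(st['joint_vel']).max())
p,d=bot.read_camera('wrist'); c=cam('wrist',st); cv2.imwrite('pics/w3.png',p)
m=((p[:,:,0].astype(int)-p[:,:,2])>18).astype(np.uint8); m[:,:270]=0;m[:,330:]=0;m[:60]=0;m[365:]=0
v,u=np.nonzero(m); P=deproj(c,u,v,d[v,u]); C=[0.4695,0.2862]
q=R.from_euler('z',-16.3,degrees=True).apply(P-[*C,0])
k=(q[:,2]>.058)&(q[:,2]<.065); print('tabtop',k.sum(),q[k].mean(0),q[k].min(0),q[k].max(0))
k=(q[:,2]>.028)&(q[:,2]<.042);
for lo in (-.09,-.06,-.04,.02,.04,.06,.08):
    kk=k&(q[:,1]>lo)&(q[:,1]<lo+.02); print(lo,kk.sum(),q[kk].mean(0),q[kk,0].min(),q[kk,0].max())
print(q[k][:,1].min(),q[k][:,1].max())
rel([0.4695,0.2862,0.1],down(16.3))
```

```text
[0.47089652 0.28903814 0.10304395] 1.7667 0.009679214949855432
tabtop 557 [0.00053849 0.00138591 0.06108718] [-0.00476922 -0.00859143  0.058091  ] [0.00606767 0.00998696 0.06352267]
-0.09 244 [ 0.00080317 -0.07978543  0.0355817 ] -0.002950075937120732 0.004120399138975258
-0.06 287 [ 0.00052006 -0.04939945  0.03403169] -0.0029692814593347866 0.004588432499663141
-0.04 249 [ 0.00065328 -0.029244    0.03479197] -0.002959049952761518 0.004470754589508165
0.02 353 [0.00058086 0.03025234 0.03421152] -0.0028733880625955513 0.004025297328094963
0.04 403 [0.00051335 0.05021874 0.03446062] -0.0032813357715191526 0.004261107910194444
0.06 496 [0.00055508 0.07019669 0.03574583] -0.003331571364238397 0.004233000858075303
0.08 296 [0.00046272 0.08610845 0.03573619] -0.0032873978726875516 0.004060084884482191
-0.09182920682644682 0.09168307442184928
shift mm [-2.2 -2.4  3.2] turn deg [ 0.29 -0.07  0.2 ]
```

Run:
```python
from h import *
print(bot.read_state()['time'],abs(bot.read_state()['joint_vel']).max())
rel([0.4700,0.2864,0.034],down(16.3))
```

```text
1.8167 0.006909307974777581
shift mm [-2.2 -2.2 69.2] turn deg [ 0.29 -0.07  0.2 ]
```

Emit:
arm_command(targets="-2 -2.2 25 0.3 0 0.2 0.5;-2 -2.2 50 0.3 0 0.2 0.5;-2 -2.2 69 0.3 0 0.2 0.5;-2 -2.2 69 0.3 0 0.2 0.5;-2 -2.2 69 0.3 0 0.2 0.5;-2 -2.2 69 0.3 0 0.2 0.05;-2 -2.2 69 0.3 0 0.2 0.05;-2 -2.2 69 0.3 0 0.2 0.05;-2 -2.2 69 0.3 0 0.2 0.05;-2 -2.2 69 0.3 0 0.2 0.05", newtons=40)

```text
time: 2.65
tool_pos: [0.4699, 0.2855, 0.0335]
tcp_rot: [-1.885, -2.512, 0.0]
wrist_force: [0.1, -0.0, 6.6]
width: 0.131
```

Run:
```python
from h import *
st=bot.read_state(); print(st['tool_pos'],abs(st['joint_vel']).max(),st['width'],st['wrist_force'])
rel([0.4700,0.2864,0.034],down(16.3))
```

```text
[0.46986898 0.28553491 0.03350927] 0.0014716250223141074 0.1312789840184707 [ 1.06478121e-01 -3.61522587e-03  6.62920222e+00]
shift mm [ 0.8  0.4 -0.5] turn deg [-0.05 -0.06 -0.07]
```

Emit:
arm_command(targets="0 0 -8 0 0 0 0.05;0 0 -16 0 0 0 0.05;0 0 -24 0 0 0 0.05;0 0 -27 0 0 0 0.05;0 0 -27 0 0 0 0.05;0 0 -27 0 0 0 0.05;0 0 -27 0 0 0 0.05")

```text
time: 3.23
tool_pos: [0.4674, 0.2841, 0.0577]
tcp_rot: [-1.884, -2.51, 0.009]
wrist_force: [-0.0, 0.7, -1.9]
width: 0.137
```

Run:
```python
from h import *
bot.read_camera('wrist')
st=bot.read_state(); print(st['tool_pos'],abs(st['joint_vel']).max(),st['width'],st['wrist_force'],st['torque'])
p,d=bot.read_camera('wrist'); c=cam('wrist',st); cv2.imwrite('pics/w4.png',p)
```

```text
[0.46738331 0.28410118 0.05760244] 0.0050834248380252755 0.12929696066402233 [-0.07510159 -0.11600734 -0.59698105] [ 0.05523502  0.00490329 -0.04761796]
```

View pics/w4.png

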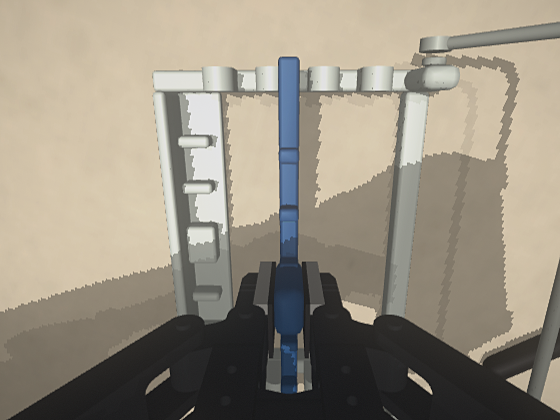

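Run:
```python
from h import *
rel([0.49291,0.29227,0.0605],down(16.3))
p,r=pose(); print(r.as_matrix().round(4))
```

```text
shift mm [ 0.7 26.7 -3.1] turn deg [-0.38  0.02 -0.08]
[[-2.793e-01  9.602e-01 -6.300e-03]
 [ 9.602e-01  2.793e-01 -2.100e-03]
 [-3.000e-04 -6.700e-03 -1.000e+00]]
```

Emit:
arm_command(targets="0.7 0 -3 -0.4 0 0 0.05;0.7 9 -3 -0.4 0 0 0.05;0.7 18 -3 -0.4 0 0 0.05;0.7 26.7 -3 -0.4 0 0 0.05;0.7 26.7 -3 -0.4 0 0 0.05;0.7 26.7 -3 -0.4 0 0 0.05;0.7 26.7 -3 -0.4 0 0 0.05;0.7 26.7 -3 -0.4 0 0 0.05")

```text
time: 4.0
tool_pos: [0.4932, 0.2924, 0.0608]
tcp_rot: [1.885, 2.512, 0.001]
wrist_force: [0.9, -0.2, -0.7]
width: 0.131
```

Run:
```python
from h import *
bot.read_camera('wrist')
st=bot.read_state(); print(st['tool_pos'],abs(st['joint_vel']).max(),st['width'],st['wrist_force'],st['torque'])
p,d=bot.read_camera('wrist'); c=cam('wrist',st); cv2.imwrite('pics/w5.png',p)
rel([0.49291,0.29227,0.0605],down(16.3));rel([0.49291,0.29227,0.0335],down(16.3))
m=((p[:,:,0].astype(int)-p[:,:,2])>18).astype(np.uint8); m[:,:250]=0;m[:,340:]=0;m[:40]=0;m[250:]=0
v,u=np.nonzero(m); P=deproj(c,u,v,d[v,u]); q=R.from_euler('z',-16.3,degrees=True).apply(P-[.47,.2864,0])
for lo in (.02,.04,.06,.08):
    kk=(q[:,1]>lo)&(q[:,1]<lo+.02); print(lo,kk.sum(),q[kk].mean(0),q[kk,0].min(),q[kk,0].max())
```

```text
[0.49311775 0.29240425 0.06085299] 0.003410354040056736 0.13343501069811003 [ 0.16400789 -0.25826786 -0.5701253 ] [-0.02146104 -0.02286434  0.00129243]
shift mm [-0.  -0.2  0.4] turn deg [ 0.06  0.01 -0.08]
shift mm [-0.  -0.3 27.4] turn deg [ 0.06  0.01 -0.08]
0.02 761 [0.02327618 0.03079592 0.06165718] 0.019418394995461222 0.027037537221267283
0.04 857 [0.02330162 0.05030681 0.06185209] 0.019420427219348172 0.027078375824608484
0.06 1088 [0.02330842 0.07013322 0.06491266] 0.01956284238127392 0.027075820902938388
0.08 716 [0.02318316 0.08592459 0.06292887] 0.019350962251364952 0.026901997287479416
```

View pics/w5.png

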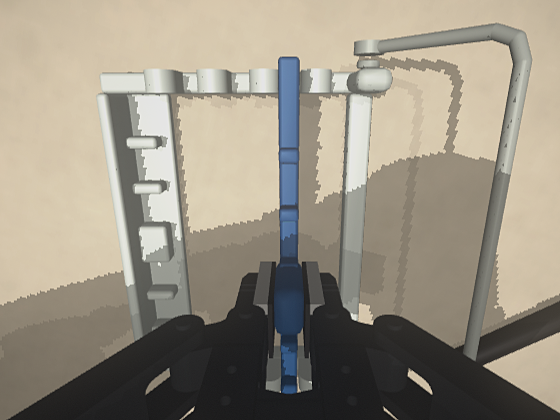

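Emit:
arm_command(targets="0 0.5 7 0 0 -0.1 0.05;0 0.5 14 0 0 -0.1 0.05;0 0.5 20 0 0 -0.1 0.05;0 0.5 24 0 0 -0.1 0.05;0 0.5 26 0 0 -0.1 0.05;0 0.5 27.5 0 0 -0.1 0.05;0 0.5 27.5 0 0 -0.1 0.05;0 0.5 27.5 0 0 -0.1 0.05")

```text
time: 4.77
tool_pos: [0.4943, 0.2929, 0.0337]
tcp_rot: [1.883, 2.513, 0.003]
wrist_force: [0.0, 0.1, -0.6]
width: 0.131
```

Run:
```python
from h import *
st=bot.read_state(); print(st['tool_pos'],abs(st['joint_vel']).max(),st['width'],st['wrist_force'],st['torque'])
rel([0.49291,0.29227,0.0335],down(16.3))
```

```text
[0.49431126 0.29287623 0.03370637] 0.0070771596262481605 0.13069312357811638 [ 0.008626    0.05966222 -0.57280258] [-0.0145194   0.0034325  -0.01594683]
shift mm [-0.2 -1.5  0.2] turn deg [ 0.13 -0.01  0.02]
```

Emit:
arm_command(targets="0 -0.8 1 0 0 0 0.05;0 -0.8 1.5 0 0 0 0.05;0 -0.8 1.5 0 0 0 0.05;0 -0.8 1.5 0 0 0 0.4;0 -0.8 1.5 0 0 0 0.4;0 -0.8 1.5 0 0 0 0.4;0 -0.8 -30 0 0 0 0.4;0 -0.8 -60 0 0 0 0.4;0 -0.8 -60 0 0 0 0.4;0 -0.8 -60 0 0 0 0.4")

```text
time: 5.6
tool_pos: [0.4951, 0.2936, 0.096]
tcp_rot: [1.882, 2.512, 0.01]
wrist_force: [-0.2, -0.2, -0.5]
width: 0.4
```

Run:
```python
from h import *
bot.read_camera('wrist');bot.read_camera('wrist')
st=bot.read_state(); print(st['tool_pos'],abs(st['joint_vel']).max(),st['width'],st['wrist_force'],st['torque'])
p,d=bot.read_camera('wrist'); c=cam('wrist',st); cv2.imwrite('pics/w6.png',p)
m=((p[:,:,0].astype(int)-p[:,:,2])>18).astype(np.uint8); m[:,:240]=0;m[:,340:]=0;m[:40]=0;m[360:]=0
v,u=np.nonzero(m); P=deproj(c,u,v,d[v,u]); q=R.from_euler('z',-16.3,degrees=True).apply(P-[.47,.2864,0])
for lo in (-.09,-.06,-.04,.02,.04,.06,.08):
    kk=(q[:,1]>lo)&(q[:,1]<lo+.02)&(q[:,2]<.05); print(lo,kk.sum(),q[kk].mean(0),q[kk,0].min(),q[kk,0].max())
kk=(q[:,2]>.055); print(q[kk].mean(0))
# bail bar: pixels
crop(p,80,40,560,360,1.6,'w6c.png')
```

```text
[0.49270594 0.29222347 0.09301236] 0.020012106522606144 0.39637746663285955 [-0.52235595  0.57513217 -0.4868836 ] [ 0.00418854  0.08314747 -0.01530986]
-0.09 284 [ 0.02488732 -0.07969066  0.03554319] 0.021376133899065838 0.028757889765597407
-0.06 333 [ 0.02487706 -0.04926941  0.03412757] 0.021376189927041874 0.02862770153364401
-0.04 265 [ 0.02476003 -0.0291427   0.03490014] 0.021387820844425344 0.02851241088527078
0.02 412 [0.02459663 0.03057945 0.03413706] 0.020825849778595647 0.028431573322799733
0.04 482 [0.0246109  0.05036504 0.03436907] 0.020849201141994296 0.028383780121244363
0.06 533 [0.02446394 0.07024152 0.03569808] 0.02091153608406934 0.02808072659519152
0.08 341 [0.02450446 0.08609564 0.03566545] 0.020936293738774484 0.028413741641494746
[0.02467269 0.00375048 0.06576324]
```

View pics/w6.png

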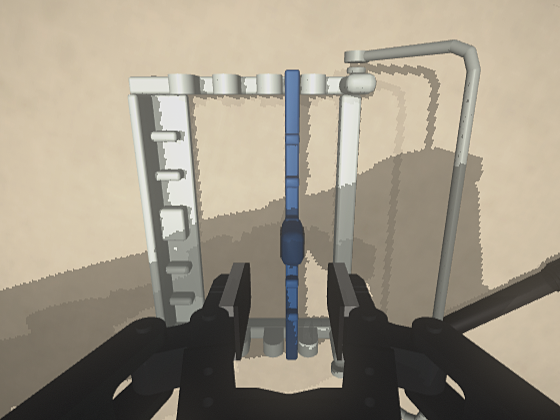

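Run:
```python
from h import *
st=bot.read_state(); c=cam('wrist',st)
p=cv2.imread('pics/w6.png')
print(abs(st['joint_vel']).max(), st['q'])
_,d=bot.read_camera('wrist')
for v in (100,150,200,250,300):
    row=d[v,420:490]; 
    P=deproj(c,np.arange(420,490),np.full(70,v),row); q=R.from_euler('z',-16.3,degrees=True).apply(P-[.47,.2864,0]); k=q[:,2]>.03; print(v,k.sum(),q[k].mean(0) if k.any() else '')
rel([0.5506,-0.2006,0.25],down(2.2))
```

```text
0.010305372193674051 [ 4.92085568e-01  1.97901568e-01  1.95788849e+00 -4.44670488e-04
  9.86501496e-01  2.07464558e-01]
100 14 [0.09577369 0.07674539 0.08475435]
150 14 [0.09047004 0.0581778  0.09550613]
200 13 [0.09009841 0.03818577 0.09621894]
250 12 [0.09601367 0.01118148 0.08458089]
300 11 [ 0.09573458 -0.01455063  0.0851138 ]
shift mm [-489.2  -82.3 -157.6] turn deg [-0.06  0.04 14.12]
```

Emit:
arm_command(targets="-20 -10 -40 0 0 0 0.4;-60 -20 -80 0 0 7 0.4;-489 -82 -158 0 0 14.1 0.4;-489 -82 -158 0 0 14.1 0.4;-489 -82 -158 0 0 14.1 0.4;-489 -82 -158 0 0 14.1 0.4;-489 -82 -158 0 0 14.1 0.4;-489 -82 -158 0 0 14.1 0.4;-489 -82 -158 0 0 14.1 0.4;-489 -82 -158 0 0 14.1 0.4")

```text
time: 6.63
tool_pos: [0.5342, -0.0821, 0.2255]
tcp_rot: [-2.177, -2.263, -0.0]
wrist_force: [0.8, -0.2, -0.3]
width: 0.4
```

Run:
```python
from h import *
rel([0.5506,-0.2006,0.25],down(2.2))
```

```text
shift mm [-119.    11.8  -24.6] turn deg [-0.04 -0.06  0.02]
```

Emit:
arm_command(targets="-95 10 -20 0 0 0 0.4;-95 10 -20 0 0 0 0.4;-95 10 -20 0 0 0 0.4;-95 10 -20 0 0 0 0.4;-95 10 -20 0 0 0 0.4;-95 10 -20 0 0 0 0.4")

```text
time: 7.13
tool_pos: [0.5479, -0.1735, 0.2451]
tcp_rot: [-2.176, -2.263, -0.001]
wrist_force: [0.9, -0.1, 0.7]
width: 0.401
```

Run:
```python
from h import *
bot.read_camera('wrist')
st=bot.read_state(); print(st['tool_pos'],abs(st['joint_vel']).max(),st['wrist_force'])
p,d=bot.read_camera('wrist'); c=cam('wrist',st); cv2.imwrite('pics/w7.png',p); np.save('pics/w7.npy',d);np.save('pics/w7st.npy',np.r_[st['tool_pos'],st['tcp_rot']])
```

```text
[ 0.54801602 -0.17315975  0.24524019] 0.012228988422712268 [-0.50533431 -0.17144708 -0.97754547]
```

View pics/w7.png

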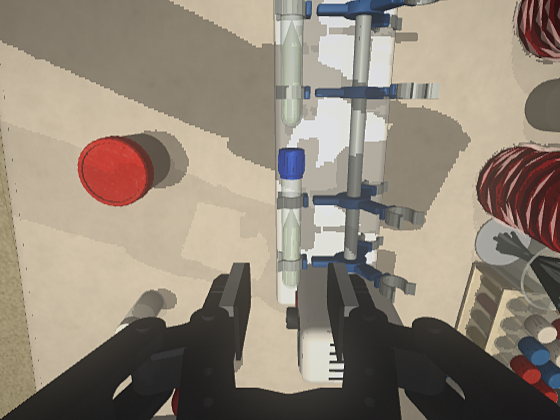

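Run:
```python
from h import *
p=cv2.imread('pics/w7.png'); d=np.load('pics/w7.npy'); s=np.load('pics/w7st.npy'); c=cam('wrist',dict(tool_pos=s[:3],tcp_rot=s[3:]))
crop(p,240,130,440,310,4,'w7c.png')
hsv=cv2.cvtColor(p,cv2.COLOR_BGR2HSV); m=cv2.inRange(hsv,(110,150,60),(130,255,255)); m[:140]=0;m[185:]=0;m[:,:270]=0;m[:,312:]=0
v,u=np.nonzero(m); P=deproj(c,u,v,d[v,u]); print('cap',P.mean(0),P.min(0),P.max(0),u.min(),u.max(),v.min(),v.max())
V,U=np.mgrid[140:300,265:312]; D=d[140:300,265:312]; P=deproj(c,U.ravel(),V.ravel(),D.ravel())
for lo in np.arange(-.26,-.12,.01):
    k=(P[:,1]>lo)&(P[:,1]<lo+.01)&(P[:,2]>.108)&(P[:,2]<.13); 
    if k.sum()>3: print(round(lo,3),k.sum(),P[k].mean(0).round(4),P[k,0].min().round(4),P[k,0].max().round(4),P[k,2].max().round(4))
k=(P[:,2]>.108)&(P[:,2]<.13)&(abs(P[:,0]-.55)<.012);print(P[k,1].min(),P[k,1].max())
```

```text
cap [ 0.5467816  -0.14177455  0.12310675] [ 0.53766573 -0.15282904  0.11113879] [ 0.55741745 -0.09623934  0.38789281] 278 303 152 178
-0.25 114 [ 0.5517 -0.2435  0.1174] 0.5444 0.5593 0.1204
-0.24 171 [ 0.5518 -0.2356  0.1178] 0.541 0.5597 0.1231
-0.23 373 [ 0.5528 -0.2243  0.1193] 0.5398 0.5687 0.1244
-0.22 214 [ 0.551  -0.215   0.1176] 0.5434 0.5589 0.121
-0.21 213 [ 0.5506 -0.205   0.1177] 0.543 0.5584 0.1204
-0.2 219 [ 0.5501 -0.195   0.1178] 0.5427 0.5578 0.121
-0.19 224 [ 0.5498 -0.185   0.1177] 0.5423 0.5573 0.1207
-0.18 299 [ 0.5496 -0.1743  0.1199] 0.5382 0.5619 0.1235
-0.17 332 [ 0.5497 -0.1657  0.1183] 0.5382 0.5625 0.1237
-0.16 260 [ 0.5484 -0.1551  0.1178] 0.5389 0.5571 0.1222
-0.15 339 [ 0.548  -0.1448  0.1194] 0.5378 0.5583 0.1232
-0.14 368 [ 0.5478 -0.1348  0.1188] 0.5376 0.5578 0.1235
-0.24877552360383512 -0.13023806460631931
```

View pics/w7c.png

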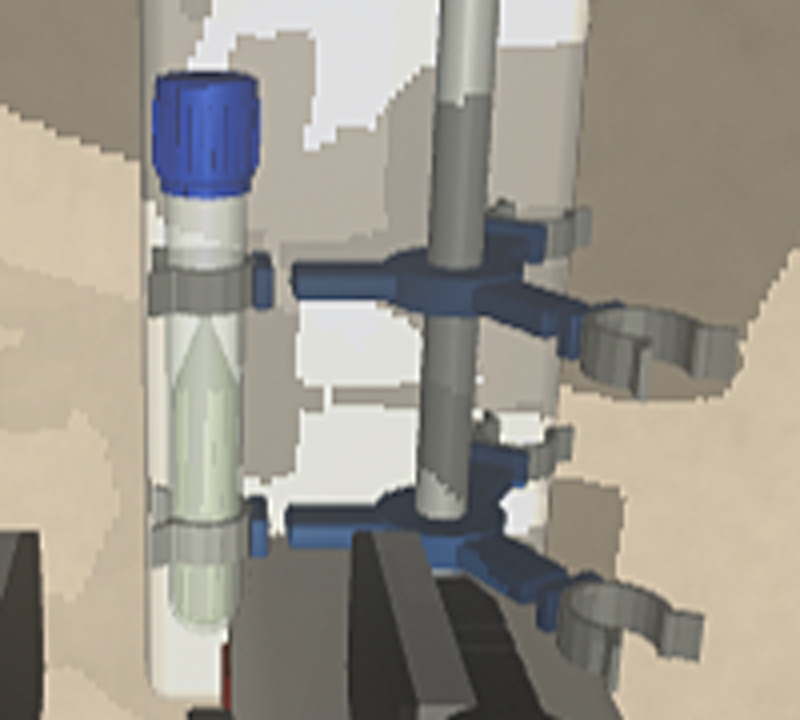

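Run:
```python
from h import *
rel([0.5503,-0.198,0.15],down(2.3));rel([0.5503,-0.198,0.0935],down(2.3))
print(bot.read_state()['q'].round(3))
```

```text
shift mm [-25.2   1.1  95.5] turn deg [-0.01 -0.09  0.02]
shift mm [-25.3   1.1 152. ] turn deg [-0.01 -0.09  0.02]
[-0.35   0.067  1.805  0.002  1.27  -0.391]
```

Emit:
arm_command(targets="-25 1 20 0 0 0 0.4;-25 1 55 0 0 0 0.4;-25 1 90 0 0 0 0.4;-25 1 90 0 0 0 0.4;-25 1 90 0 0 0 0.4;-25 1 90 0 0 0 0.4;-25 1 90 0 0 0 0.4")

```text
time: 7.82
tool_pos: [0.5528, -0.1997, 0.1595]
tcp_rot: [2.173, 2.262, 0.005]
wrist_force: [-0.4, 0.2, 0.2]
width: 0.401
```

Run:
```python
from h import *
bot.read_camera('wrist')
st=bot.read_state(); print(st['tool_pos'],abs(st['joint_vel']).max())
rel([0.5503,-0.198,0.0935],down(2.3))
p,d=bot.read_camera('wrist');cv2.imwrite('pics/w8.png',p); c=cam('wrist',st)
V,U=np.mgrid[100:330,255:330]; D=d[100:330,255:330]; P=deproj(c,U.ravel(),V.ravel(),D.ravel())
for lo in (-.215,-.205,-.195,-.185):
    k=(P[:,1]>lo)&(P[:,1]<lo+.01)&(P[:,2]>.108)&(P[:,2]<.13)&(abs(P[:,0]-.55)<.012)
    if k.sum()>3: print(round(lo,3),k.sum(),P[k].mean(0).round(4),P[k,0].min().round(4),P[k,0].max().round(4),P[k,2].max().round(4))
```

```text
[ 0.55286337 -0.19993708  0.15971115] 0.005363237599107449
shift mm [ 2.1 -2.9 66.2] turn deg [ 0.35  0.09 -0.03]
-0.215 434 [ 0.5506 -0.2099  0.1176] 0.5425 0.5586 0.1207
-0.205 461 [ 0.5502 -0.2     0.1176] 0.5423 0.5581 0.1211
-0.195 474 [ 0.5498 -0.19    0.1177] 0.5421 0.5577 0.1211
-0.185 471 [ 0.5493 -0.1801  0.1183] 0.5385 0.5614 0.1233
```

View pics/w8.png

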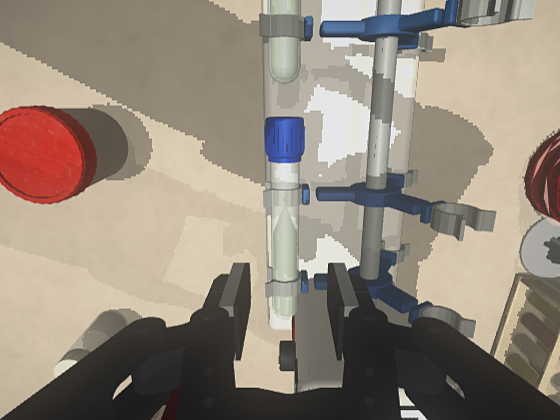

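Emit:
arm_command(targets="2 -2.8 20 0.3 0 0 0.4;2 -2.8 44 0.3 0 0 0.4;2 -2.8 66 0.3 0 0 0.4;2 -2.8 66 0.3 0 0 0.4;2 -2.8 66 0.3 0 0 0.4;2 -2.8 66 0.3 0 0 0.1;2 -2.8 66 0.3 0 0 0.1;2 -2.8 66 0.3 0 0 0.1;2 -2.8 66 0.3 0 0 0.1;2 -2.8 66 0.3 0 0 0.1", newtons=40)

```text
time: 8.75
tool_pos: [0.5505, -0.1986, 0.093]
tcp_rot: [2.176, 2.262, 0.0]
wrist_force: [3.1, 0.6, 5.7]
width: 0.17
```

Run:
```python
from h import *
st=bot.read_state(); print(st['tool_pos'],abs(st['joint_vel']).max(),st['wrist_force'],st['width'])
rel([0.5503,-0.198,0.0935],down(2.3))
p,d=bot.read_camera('wrist');cv2.imwrite('pics/w9.png',p)
```

```text
[ 0.55051188 -0.19860604  0.09300611] 0.0016646948359421757 [3.09646733 0.57228509 5.72192515] 0.1696110625779885
shift mm [ 0.6 -0.2 -0.5] turn deg [ 0.09  0.09 -0.08]
```

View pics/w9.png

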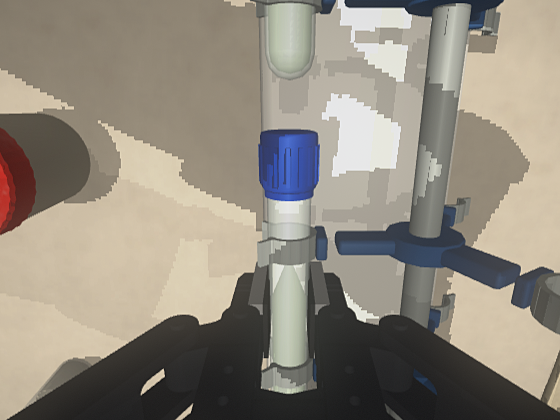

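Emit:
arm_command(targets="0 -4 -0.5 0 0 0 0.1;0 -8 -0.5 0 0 0 0.1;0 -13 -0.5 0 0 0 0.1;0 -19 -0.5 0 0 0 0.1;0 -26 -0.5 0 0 0 0.1;0 -34 -0.5 0 0 0 0.1;0 -42 -0.5 0 0 0 0.1;0 -48 -0.5 0 0 0 0.1;0 -48 -0.5 0 0 0 0.1;0 -48 -0.5 0 0 0 0.1")

```text
time: 9.63
tool_pos: [0.4996, -0.1997, 0.0913]
tcp_rot: [-2.177, -2.261, 0.004]
wrist_force: [-0.7, -0.1, -0.2]
width: 0.174
```

Run:
```python
from h import *
st=bot.read_state(); print(st['tool_pos'],abs(st['joint_vel']).max(),st['wrist_force'],st['width'])
p,d=bot.read_camera('wrist');cv2.imwrite('pics/w10.png',p)
rel([0.5503,-0.198,0.0935],down(2.3))
```

```text
[ 0.49962917 -0.19971226  0.0912891 ] 0.01981293867011694 [-0.70534473 -0.1451581  -0.2409306 ] 0.17359952398371373
shift mm [-0.1 50.2 -2.2] turn deg [-0.18 -0.01 -0.1 ]
```

View pics/w10.png

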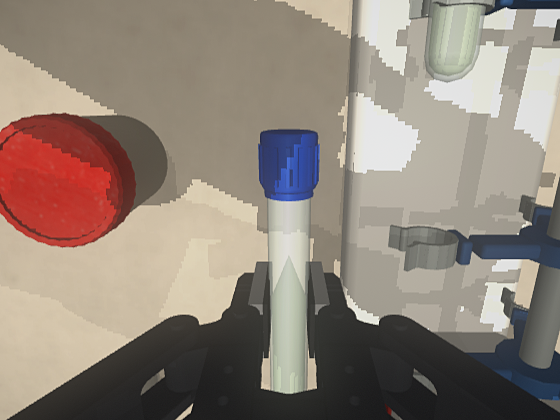

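```bash
cat >> h.py <<'E'
def rackpose(x,y,z,pitch=17.0,O=(0.4700,0.28635),yaw=16.3):
    """grasp point target in rack frame(m) -> TCP pos, rot ; tool x along tube (cap up)"""
    Rz=R.from_euler('z',yaw,degrees=True); a=np.radians(pitch); c,s=np.cos(a),np.sin(a)
    M=np.stack([[c,0,s],[0,-1,0],[s,0,-c]],1); Rt=Rz*R.from_matrix(M)
    g=Rz.apply([x,y,z])+[O[0],O[1],0]; return g+Rt.as_matrix()[:,2]*0.019, Rt
def torack(P,O=(0.4700,0.28635),yaw=16.3): return R.from_euler('z',-yaw,degrees=True).apply(np.asarray(P)-[O[0],O[1],0])
E
python3 - <<'E'
from h import *
st=bot.read_state(); p,d=bot.read_camera('wrist'); c=cam('wrist',st); print(abs(st['joint_vel']).max())
V,U=np.mgrid[120:395,250:330]; P=deproj(c,U.ravel(),V.ravel(),d[120:395,250:330].ravel())
po,r=pose(st); T=r.inv().apply(P-po)*1000
k=(abs(T[:,1])<11)&(abs(T[:,2]+19)<13)
T=T[k]
for lo in range(-40,80,8):
    q=T[(T[:,0]>lo)&(T[:,0]<lo+8)]
    if len(q)>5: 
        print(lo,len(q),'y',q[:,1].min().round(1),q[:,1].max().round(1),'z top',np.percentile(q[:,2],2).round(1), 'x',q[:,0].min().round(1),q[:,0].max().round(1))
E
```

```text
0.012787906187094513
-40 407 y -8.7 7.3 z top -26.6 x -40.0 -32.0
-32 608 y -8.6 7.2 z top -26.7 x -32.0 -24.0
-24 629 y -8.4 7.0 z top -26.5 x -24.0 -16.0
-16 645 y -8.3 6.8 z top -27.6 x -16.0 -8.0
-8 726 y -8.1 6.7 z top -28.9 x -8.0 -0.0
0 759 y -8.1 6.7 z top -28.0 x 0.0 8.0
8 1339 y -11.0 11.0 z top -31.2 x 8.0 16.0
16 821 y -8.6 7.1 z top -26.7 x 16.0 24.0
24 860 y -8.5 7.2 z top -26.7 x 24.0 32.0
32 948 y -8.8 7.3 z top -26.8 x 32.0 40.0
40 943 y -10.3 8.1 z top -27.5 x 40.0 48.0
48 1298 y -10.7 9.7 z top -29.0 x 48.0 56.0
56 1490 y -11.0 9.8 z top -29.3 x 56.0 64.0
64 813 y -10.7 9.0 z top -28.6 x 64.0 67.7
```

Run:
```python
from h import *
po,Rt=rackpose(-.008,.020,.031+.08); print(po)
rel(po,Rt); p,r=pose(); s,rr=rel([0.47,0.1,0.22],Rt)
```

```text
[0.46204    0.30485989 0.09283021]
shift mm [505.8 -19.   -1.2] turn deg [-11.4   14.53  75.3 ]
shift mm [ 300.8  -19.3 -128.4] turn deg [-11.4   14.53  75.3 ]
```

Emit:
arm_command(targets="0 0 -40 0 0 0 0.1;0 0 -80 0 0 0 0.1;506 -19 -128 -11.4 14.5 75.3 0.1;506 -19 -128 -11.4 14.5 75.3 0.1;506 -19 -128 -11.4 14.5 75.3 0.1;506 -19 -128 -11.4 14.5 75.3 0.1;506 -19 -128 -11.4 14.5 75.3 0.1;506 -19 -128 -11.4 14.5 75.3 0.1;506 -19 -128 -11.4 14.5 75.3 0.1;506 -19 -128 -11.4 14.5 75.3 0.1")

```text
time: 10.57
tool_pos: [0.4775, 0.1111, 0.2016]
tcp_rot: [-2.91, -1.052, -0.328]
wrist_force: [0.5, -0.6, 0.6]
width: 0.172
```

Run:
```python
from h import *
st=bot.read_state(); print(st['width'],st['q'].round(2))
po,Rt=rackpose(-.008,.020,.031+.08)
rel(po,Rt)
```

```text
0.17225584710152617 [ 0.12 -0.21  2.16  0.09  0.99  0.96]
shift mm [  87.8 -163.9  122.6] turn deg [-3.43  4.47 23.07]
```

Emit:
arm_command(targets="80 -148 70 -3 4 20 0.1;80 -148 70 -3 4 20 0.1;80 -148 70 -3 4 20 0.1;80 -148 70 -3 4 20 0.1;80 -148 70 -3 4 20 0.1;80 -148 70 -3 4 20 0.1;80 -148 70 -3 4 20 0.1;80 -148 70 -3 4 20 0.1")

```text
time: 11.23
tool_pos: [0.4552, 0.2811, 0.142]
tcp_rot: [-3.025, -0.53, -0.437]
wrist_force: [-0.1, -0.8, 0.3]
width: 0.172
```

Run:
```python
from h import *
bot.read_camera('wrist')
st=bot.read_state(); print(st['width'],st['tool_pos'],abs(st['joint_vel']).max(),st['wrist_force'])
po,Rt=rackpose(-.006,.020,.031+.05)
rel(po,Rt)
p,d=bot.read_camera('wrist');cv2.imwrite('pics/w11.png',p);np.save('pics/w11.npy',d)
```

```text
0.1696822500232274 [0.45573469 0.28043147 0.14241731] 0.027835398499516818 [ 0.27589268 -0.06423029  0.04894192]
shift mm [ -6.9 -21.5  80.7] turn deg [-0.47  0.61  3.42]
```

View pics/w11.png

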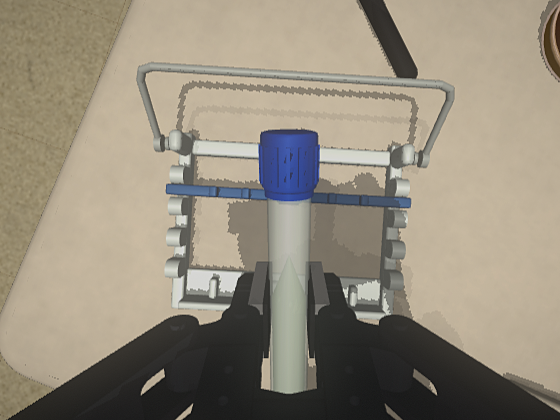

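Emit:
arm_command(targets="-7 -21.5 20 -0.5 0.6 3.4 0.1;-7 -21.5 50 -0.5 0.6 3.4 0.1;-7 -21.5 50 -0.5 0.6 3.4 0.1;-7 -21.5 50 -0.5 0.6 3.4 0.1;-7 -21.5 50 -0.5 0.6 3.4 0.1;-7 -21.5 50 -0.5 0.6 3.4 0.1")

```text
time: 11.83
tool_pos: [0.457, 0.3025, 0.0942]
tcp_rot: [-3.035, -0.431, -0.458]
wrist_force: [-0.2, -0.5, 0.1]
width: 0.175
```

Run:
```python
from h import *
bot.read_camera('wrist')
st=bot.read_state(); print(st['width'],st['tool_pos'],abs(st['joint_vel']).max(),st['wrist_force'])
rel(*rackpose(-.006,.020,.031+.03));rel(*rackpose(-.006,.020,.031))
p,d=bot.read_camera('wrist');cv2.imwrite('pics/w12.png',p);np.save('pics/w12.npy',d); c=cam('wrist',st)
# tube in rack frame
V,U=np.mgrid[120:395,245:335]; P=deproj(c,U.ravel(),V.ravel(),d[120:395,245:335].ravel()); po,r=pose(st); T=r.inv().apply(P-po)*1000; k=(abs(T[:,1])<11)&(abs(T[:,2]+19)<13); T=T[k]; Q=torack(P[k])*1000
for lo in (-32,16,24,32,56): 
    q=T[(T[:,0]>lo)&(T[:,0]<lo+8)]; w=Q[(T[:,0]>lo)&(T[:,0]<lo+8)]; print(lo,q[:,1].min().round(1),q[:,1].max().round(1),np.percentile(q[:,2],2).round(1),q[:,0].max().round(1),'rack y',w[:,1].min().round(1),w[:,1].max().round(1))
# rest check
m=((p[:,:,0].astype(int)-p[:,:,2])>18).astype(np.uint8); v,u=np.nonzero(m); P=torack(deproj(c,u,v,d[v,u])); 
for a,b in((-.09,-.04),(.05,.09)):
    k=(P[:,1]>a)&(P[:,1]<b)&(P[:,2]>.025)&(P[:,2]<.045); print(k.sum(),P[k].mean(0),P[k].min(0),P[k].max(0))
```

```text
0.171978036821993 [0.45703281 0.30272584 0.09432001] 0.005805330275977028 [-0.43146579  0.41885655 -0.47543794]
shift mm [-8.1 -0.6 51.4] turn deg [-0.01 -0.19 -0.13]
shift mm [-17.   -0.6  80. ] turn deg [-0.01 -0.19 -0.13]
-32 -8.4 7.2 -26.8 -24.0 rack y 12.2 27.9
16 -8.6 7.2 -26.9 24.0 rack y 12.1 27.9
24 -8.3 7.4 -27.1 32.0 rack y 11.9 27.6
32 -8.6 7.4 -27.1 40.0 rack y 11.9 27.9
56 -10.9 10.1 -29.4 64.0 rack y 9.2 30.1
952 [ 0.02487442 -0.06506732  0.0351247 ] [ 0.021472   -0.08986083  0.03012983] [ 0.02837791 -0.04006965  0.0411955 ]
788 [0.02449428 0.07000227 0.03598245] [0.02096971 0.05003691 0.02976989] [0.02841383 0.08964572 0.04151368]
```

View pics/w12.png

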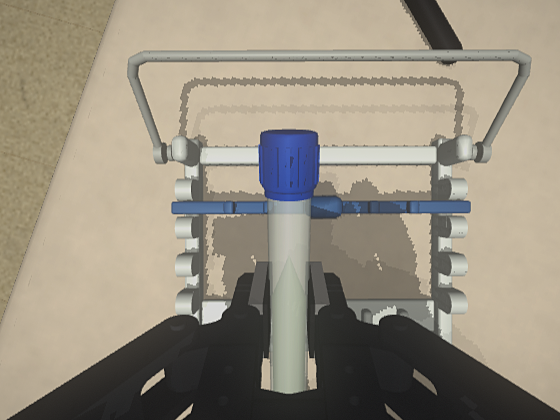

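Emit:
arm_command(targets="-4 0 25 0 -0.2 -0.1 0.1;-8 0 51 0 -0.2 -0.1 0.1;-11 0 61 0 -0.2 -0.1 0.1;-14 0 70 0 -0.2 -0.1 0.1;-14.9 0 73 0 -0.2 -0.1 0.1;-14.9 0 73 0 -0.2 -0.1 0.1;-14.9 0 73 0 -0.2 -0.1 0.1;-14.9 0 73 0 -0.2 -0.1 0.1")

```text
time: 12.6
tool_pos: [0.4631, 0.3053, 0.0192]
tcp_rot: [-3.036, -0.436, -0.451]
wrist_force: [0.5, 0.1, -0.2]
width: 0.174
```

Run:
```python
from h import *
bot.read_camera('wrist')
st=bot.read_state(); print(st['width'],st['tool_pos'],abs(st['joint_vel']).max(),st['wrist_force'])
rel(*rackpose(-.006,.020,.031))
p,d=bot.read_camera('wrist');cv2.imwrite('pics/w13.png',p);np.save('pics/w13.npy',d); c=cam('wrist',st)
V,U=np.mgrid[120:395,245:335]; P=deproj(c,U.ravel(),V.ravel(),d[120:395,245:335].ravel()); po,r=pose(st); T=r.inv().apply(P-po)*1000; k=(abs(T[:,1])<11)&(abs(T[:,2]+19)<13); T=T[k]; Q=torack(P[k])*1000
for lo in (-32,16,24,32,56): 
    q=T[(T[:,0]>lo)&(T[:,0]<lo+8)]; w=Q[(T[:,0]>lo)&(T[:,0]<lo+8)]; print(lo,q[:,1].min().round(1),q[:,1].max().round(1),np.percentile(q[:,2],2).round(1),q[:,0].max().round(1),'rack y',w[:,1].min().round(1),w[:,1].max().round(1))
```

```text
0.17211936511613574 [0.46310208 0.30527611 0.0192196 ] 0.002811846580437416 [ 0.52061965 -0.0763397   0.13672193]
shift mm [-1.   0.1  6.4] turn deg [-0.01  0.08  0.06]
-32 -8.5 7.2 -27.0 -24.0 rack y 12.9 28.5
16 -8.5 7.2 -27.1 24.0 rack y 12.9 28.6
24 -11.0 10.9 -27.0 32.0 rack y 9.3 31.1
32 -11.0 11.0 -31.1 40.0 rack y 9.1 31.1
56 -11.0 10.1 -29.4 64.0 rack y 10.1 31.1
```

View pics/w13.png

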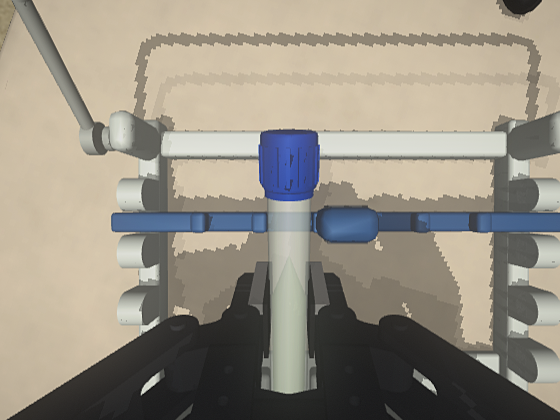

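Emit:
arm_command(targets="-0.5 0.6 3 0 0 0 0.1;-1 0.6 5 0 0 0 0.1;-1 0.6 6.4 0 0 0 0.1;-1 0.6 6.4 0 0 0 0.1;-1 0.6 6.4 0 0 0 0.1")

```text
time: 13.12
tool_pos: [0.4645, 0.305, 0.0134]
tcp_rot: [-3.036, -0.436, -0.452]
wrist_force: [-5.2, -2.6, 12.9]
width: 0.174
```

Run:
```python
from h import *
bot.read_camera('wrist')
st=bot.read_state(); print(st['width'],st['tool_pos'],abs(st['joint_vel']).max(),st['wrist_force'],st['torque'])
rel(*rackpose(-.006,.020,.031)); rel(*rackpose(-.0105,.020,.031))
```

```text
0.17277708452821192 [0.46449385 0.30500389 0.01337143] 0.002619752653696358 [-4.45214448 -2.52812716 12.52022476] [-0.31593188  0.28780896 -0.08198152]
shift mm [-0.5 -0.6  0.4] turn deg [0.   0.06 0.04]
shift mm [-4.8 -0.6 -0.9] turn deg [0.   0.06 0.04]
```

Emit:
arm_command(targets="0 0 -0.7 0 0 0 0.1;-1.5 0 -1 0 0 0 0.1;-3 0 -1.3 0 0 0 0.1;-4.5 0 -1.6 0 0 0 0.1;-4.5 0 -1.6 0 0 0 0.1")

```text
time: 13.58
tool_pos: [0.4613, 0.3045, 0.0136]
tcp_rot: [-3.033, -0.437, -0.457]
wrist_force: [5.0, 0.5, 0.6]
width: 0.172
```

Run:
```python
from h import *
bot.read_camera('wrist')
st=bot.read_state(); print(st['width'],st['tool_pos'],abs(st['joint_vel']).max(),st['wrist_force'],st['torque'])
rel(*rackpose(-.010,.020,.031))
print('force rack',R.from_euler('z',-16.3,degrees=True).apply(st['wrist_force']))
```

```text
0.17255320538065472 [0.46136651 0.30448281 0.01353203] 0.00223881833804806 [5.56122926 0.79072082 1.89151104] [ 0.03579477 -0.7388379  -0.01229711]
shift mm [-1.4 -0.2  0.3] turn deg [-0.07 -0.13  0.08]
force rack [ 5.55962629 -0.80191389  1.89151104]
```

Emit:
arm_command(targets="0 0 0.6 0 0 0 0.1;0 0 0.6 0 0 0 0.1;0 0 0.6 0 0 0 0.3;0 0 0.6 0 0 0 0.3;0 0 0.6 0 0 0 0.3;0 0 0.6 0 0 0 0.35")

```text
time: 14.13
tool_pos: [0.4578, 0.3024, 0.0102]
tcp_rot: [-3.038, -0.437, -0.446]
wrist_force: [0.1, 0.2, -0.4]
width: 0.352
```

Run:
```python
from h import *
bot.read_camera('wrist')
st=bot.read_state(); print(st['width'],st['tool_pos'],abs(st['joint_vel']).max(),st['wrist_force'],st['torque'])
p,d=bot.read_camera('wrist');cv2.imwrite('pics/w14.png',p);np.save('pics/w14.npy',d); c=cam('wrist',st)
V,U=np.mgrid[100:395,245:335]; P=deproj(c,U.ravel(),V.ravel(),d[100:395,245:335].ravel()); po,r=pose(st); T=r.inv().apply(P-po)*1000; k=(abs(T[:,1])<11)&(abs(T[:,2]+19)<13); T=T[k]; Q=torack(P[k])*1000
for lo in (-32,0,16,24,56): 
    q=T[(T[:,0]>lo)&(T[:,0]<lo+8)]; w=Q[(T[:,0]>lo)&(T[:,0]<lo+8)]; print(lo,q[:,1].min().round(1),q[:,1].max().round(1),np.percentile(q[:,2],2).round(1),q[:,0].max().round(1),'rack y',w[:,1].min().round(1),w[:,1].max().round(1))
rel(*rackpose(-.010,.020,.031))
```

```text
0.34651400198665394 [0.45798329 0.30251873 0.01031209] 0.004083628453460297 [-0.25890929  0.61986348 -0.26349292] [-0.02166002  0.16931688 -0.02375783]
-32 -10.8 11.0 -28.5 -24.0 rack y 7.9 29.7
0 -9.5 6.2 -28.9 8.0 rack y 12.7 28.4
16 -9.6 6.4 -28.9 24.0 rack y 12.6 28.5
24 -9.7 6.2 -29.1 32.0 rack y 12.7 28.7
56 -11.0 8.7 -31.6 64.0 rack y 10.3 30.0
shift mm [ 2.9 -1.1 -1.6] turn deg [0.05 0.28 0.06]
```

View pics/w14.png

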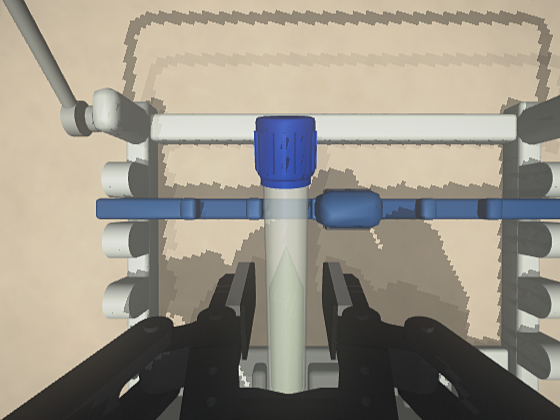

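Emit:
arm_command(targets="0 1 -20 0 0 0 0.35;0 1 -50 0 0 0 0.35;0 1 -90 0 0 0 0.35;0 1 -110 0 0 0 0.35;0 1 -110 0 0 0 0.35;0 1 -110 0 0 0 0.35;0 1 -110 0 0 0 0.35")

```text
time: 14.82
tool_pos: [0.4281, 0.2928, 0.1156]
tcp_rot: [-3.038, -0.437, -0.447]
wrist_force: [-0.2, 0.0, 0.1]
width: 0.343
```

```bash
cat > tube.py <<'E'
from h import *
bot.read_camera('wrist')
st=bot.read_state(); print(st['width'],st['tool_pos'],abs(st['joint_vel']).max(),st['wrist_force'])
p,d=bot.read_camera('wrist'); import sys; cv2.imwrite(f'pics/{sys.argv[1]}.png',p); c=cam('wrist',st)
V,U=np.mgrid[0:420,0:560]; Q=torack(deproj(c,U.ravel(),V.ravel(),d.ravel()))*1000
Q=Q[(Q[:,2]>12)&(Q[:,2]<70)&(abs(Q[:,1]-20)<10.5)]
for lo in (-62,-54,-46,-36,-26,-16,-6,4,14,36,46,54):
    w=Q[(Q[:,0]>lo)&(Q[:,0]<lo+6)]
    if len(w)>5: t=w[w[:,2]>np.percentile(w[:,2],90)-1]; print(lo,len(w),'ztop',np.percentile(w[:,2],98).round(1),'y of top',t[:,1].mean().round(1),'y',w[:,1].min().round(1),w[:,1].max().round(1))
W=Q[(Q[:,2]>44)&(Q[:,2]<62)&(Q[:,0]>30)]; print('cap end x',W[:,0].max(), np.percentile(W[:,0],99))
m=((p[:,:,0].astype(int)-p[:,:,2])>60); v,u=np.nonzero(m); B=torack(deproj(c,u,v,d[v,u]))*1000; B=B[(abs(B[:,1]-20)<12)&(B[:,2]>42)]; print('blue cap',B.mean(0),B.min(0),B.max(0))
E
python3 tube.py w15
```

```text
0.35111685917588165 [0.42774347 0.29248368 0.11479123] 0.014119057913204927 [-0.59973945  0.62985382 -0.10663223]
-62 326 ztop 32.7 y of top 20.6 y 9.6 30.5
-54 202 ztop 27.2 y of top 20.3 y 10.0 30.1
-46 196 ztop 29.9 y of top 20.3 y 9.9 30.3
-36 183 ztop 32.9 y of top 20.4 y 13.0 27.8
-26 201 ztop 36.1 y of top 20.9 y 13.1 28.4
-16 205 ztop 39.2 y of top 20.7 y 13.2 28.3
-6 216 ztop 42.0 y of top 20.3 y 12.6 28.1
4 232 ztop 45.1 y of top 20.6 y 12.7 28.0
14 242 ztop 48.0 y of top 20.8 y 12.8 28.6
36 332 ztop 57.3 y of top 21.0 y 10.5 30.3
46 338 ztop 60.0 y of top 20.7 y 10.6 30.5
54 29 ztop 52.7 y of top 17.3 y 11.3 29.9
cap end x 56.36698455858216 55.771477026235175
blue cap [41.97170245 20.97645653 57.09431954] [-6.75445956 10.49648491 46.85890309] [ 52.84928318  31.40617257 273.33852529]
```

View pics/w15.png

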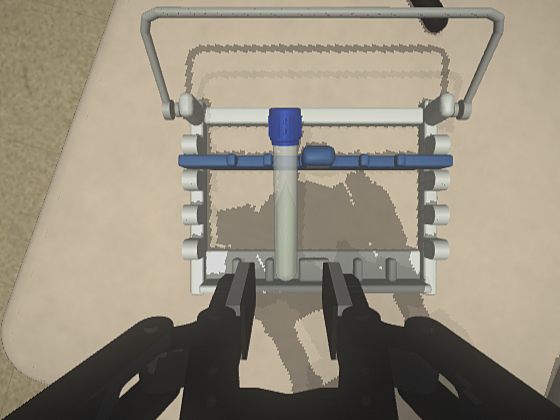

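Run:
```python
from h import *
crop(cv2.imread('pics/w15.png'),220,230,380,310,5,'w15c.png')
```

```text
(no output)
```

View pics/w15c.png

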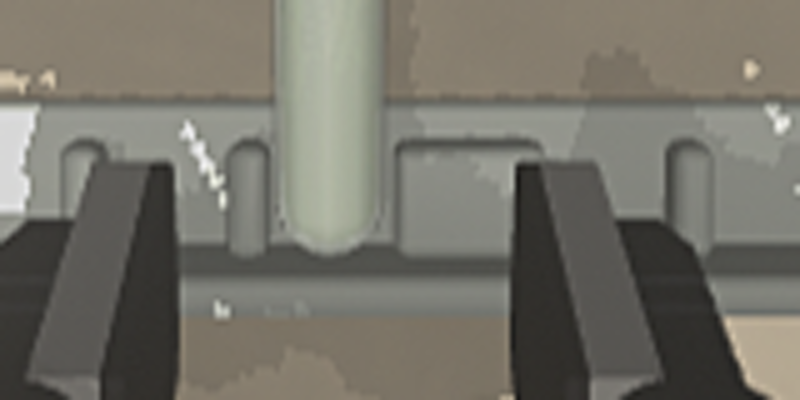

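```bash
cat >> h.py <<'E'
def tcp(x,y,z): return rackpose(x,y,z+.019,0)
E
python3 - <<'E'
from h import *
st=bot.read_state(); print(abs(st['joint_vel']).max())
rel(*tcp(.0,-.04,.15)); rel(*tcp(.12,-.04,.15));print(tcp(.12,-.04,.15)[0])
p,d=bot.read_camera('top'); cv2.imwrite('pics/top1.png',p); c=cam('top')
for uv in [(163,165),(191,190)]: print(torack(onz(c,*uv,.01)))
E
```

```text
0.0072702981401175015
shift mm [ 47.5  57.8 -22.9] turn deg [  0.1  -16.61   0.06]
shift mm [162.4  57.9  11.4] turn deg [  0.1  -16.61   0.06]
[0.5964033  0.28163779 0.15      ]
[ 0.22412442 -0.0367978   0.01      ]
[ 0.1271626  -0.09781621  0.01      ]
```

Emit:
arm_command(targets="25 30 -25 0 -7 0 0;50 58 -25 0 -14 0 0;90 58 -12 0 -16.6 0 0;130 58 0 0 -16.6 0 0;162 58 11 0 -16.6 0 0;162 58 11 0 -16.6 0 0;162 58 11 0 -16.6 0 0;162 58 11 0 -16.6 0 0;162 58 11 0 -16.6 0 0")

```text
time: 15.72
tool_pos: [0.5951, 0.2817, 0.1517]
tcp_rot: [3.109, 0.447, 0.001]
wrist_force: [0.3, -0.4, -0.3]
width: -0.001
```

```bash
cat > b.py <<'E'
from h import *
import sys
bot.read_camera('wrist')
st=bot.read_state(); print(st['width'],'rack tcp',torack(st['tool_pos'])*1000,abs(st['joint_vel']).max(),'F rack',R.from_euler('z',-16.3,degrees=True).apply(st['wrist_force']).round(1))
p,d=bot.read_camera('wrist'); cv2.imwrite(f'pics/{sys.argv[1]}.png',p); c=cam('wrist',st)
for a in sys.argv[2:]: rel(*tcp(*[float(v)/1000 for v in a.split(',')]))
E
python3 b.py w16 118,-40,69
```

```text
-0.002110068591369447 rack tcp [118.84927686 -39.49670179 152.27712303] 0.016059580850391796 F rack [ 0.6 -0.3 -0. ]
shift mm [-1.4  0.5 83.8] turn deg [ 0.05 -0.16  0.08]
```

View pics/w16.png

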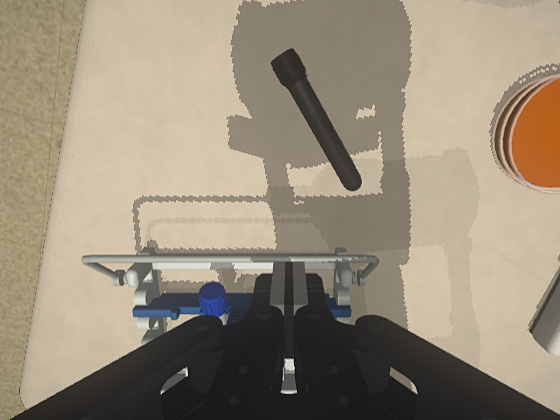

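Run:
```python
from h import *
st=bot.read_state(); p,d=bot.read_camera('wrist'); c=cam('wrist',st)
for u in (120,180,230,350):
    v=np.arange(240,280); Q=torack(deproj(c,np.full(40,u),v,d[240:280,u]))*1000; k=Q[:,2]>70; print(u,Q[k].mean(0) if k.any() else None, v[k])
```

```text
120 [97.90621255 69.87187586 85.2272281 ] [255 256 257 258 259 260 261]
180 [97.88499517 31.21829033 84.97357464] [255 256 257 258 259 260 261]
230 [97.91564132 -1.08614399 84.87836321] [255 256 257 258 259 260 261]
350 [ 97.92888926 -78.76869816  84.5123945 ] [255 256 257 258 259 260 261]
```

Emit:
arm_command(targets="0 0 35 0 0 0 0;0 0 70 0 0 0 0;0 0 82 0 0 0 0;-5 0 82 0 0 0 0;-15 0 82 0 0 0 0;-27 0 82 0 0 0 0;-40 0 82 0 0 0 0;-53 0 82 0 0 0 0;-53 0 82 0 0 0 0")

```text
time: 16.62
tool_pos: [0.5454, 0.2673, 0.0736]
tcp_rot: [-3.109, -0.447, -0.009]
wrist_force: [-1.0, -0.6, -1.0]
width: 0.001
```

```bash
python3 b.py w17 30,-40,69 0,-40,80
python3 - <<'E'
from h import *
p,d=bot.read_camera('scene'); cv2.imwrite('pics/s17.png',p); crop(p,150,120,350,260,4,'s17.png')
E
```

```text
-0.0013551069040028934 rack tcp [ 68.06825337 -39.41791552  73.42798343] 0.02764493544009686 F rack [-0.  -0.4 -0.1]
shift mm [-38.8   0.5   3.9] turn deg [ 0.01 -0.42  0.06]
shift mm [-68.8   0.5  -7.3] turn deg [ 0.01 -0.42  0.06]
```

View pics/w17.png

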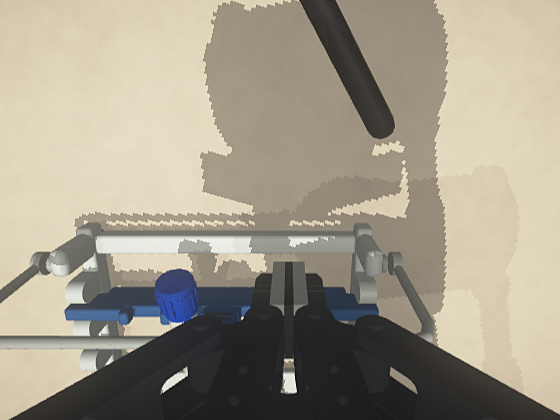

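View pics/s17.png

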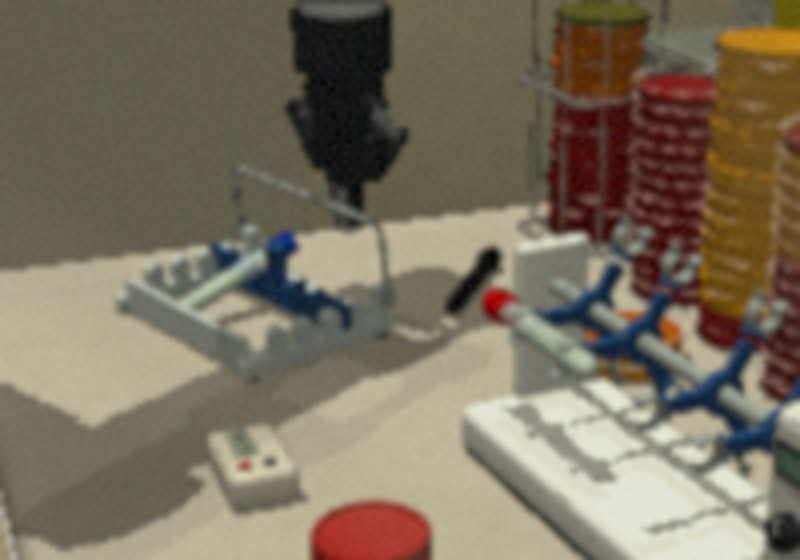

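Emit:
arm_command(targets="-12 0 0 0 0 0 0;-24 0 0 0 0 0 0;-36 0 0 0 0 0 0;-46 0 0 0 0 0 0;-46 0 0 0 0 0 0;-46 0 0 0 0 0 0")

```text
time: 17.27
tool_pos: [0.5022, 0.2543, 0.0709]
tcp_rot: [3.109, 0.447, 0.006]
wrist_force: [0.7, -0.3, 0.9]
width: 0.003
```

```bash
python3 b.py w18 22,-40,92 -1,-40,92
python3 - <<'E'
from h import *
p,d=bot.read_camera('scene');  crop(p,150,120,350,260,4,'s18.png')
E
```

```text
0.002842458168493809 rack tcp [ 22.34921945 -39.74033306  70.91880642] 0.009521679981215848 F rack [0.1 0.2 0.9]
shift mm [ -0.4   0.3 -21.1] turn deg [ 0.04 -0.23  0.04]
shift mm [-23.4   0.3 -21.2] turn deg [ 0.04 -0.23  0.04]
```

View pics/s18.png

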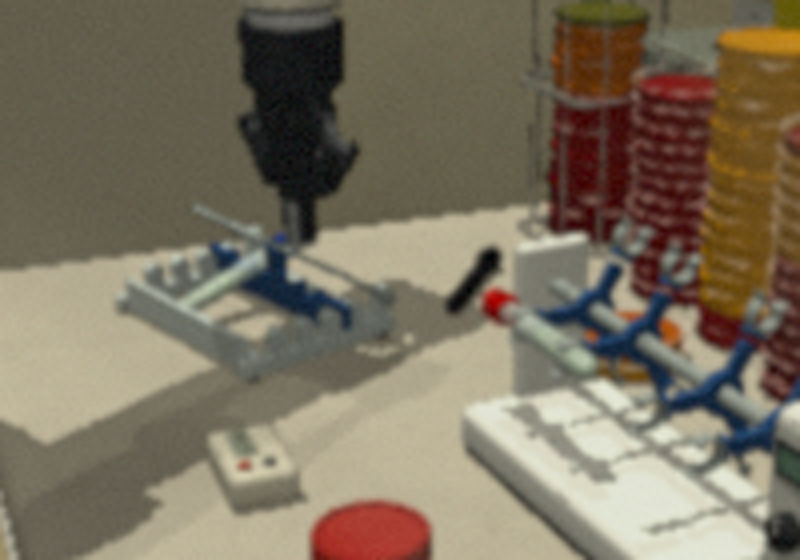

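View pics/w18.png

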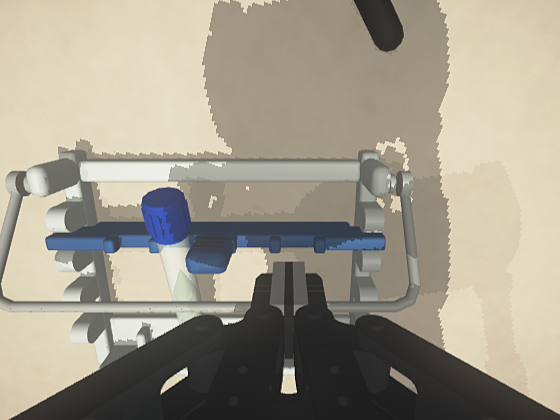

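Emit:
arm_command(targets="2 0 -20 0 -0.2 0 0;-10 0 -20 0 -0.2 0 0;-21 0 -20 0 -0.2 0 0;-21 0 -20 0 -0.2 0 0;-21 0 -4 0 -0.2 0 0;-21 0 6 0 -0.2 0 0;-21 0 14 0 -0.2 0 0;-21 0 19 0 -0.2 0 0;-21 0 19 0 -0.2 0 0;-21 0 19 0 -0.2 0 0")

```text
time: 18.25
tool_pos: [0.4818, 0.2482, 0.0508]
tcp_rot: [3.109, 0.447, -0.001]
wrist_force: [0.5, -0.8, 0.5]
width: -0.001
```

```bash
python3 b.py w19 1,-40,48
python3 - <<'E'
from h import *
p,d=bot.read_camera('scene');  crop(p,150,120,350,260,4,'s19.png')
E
```

```text
0.004396902727488606 rack tcp [  1.15348466 -39.83784352  51.3315347 ] 0.009854656177318932 F rack [ 0.1  0.2 -0.8]
shift mm [-0.5  0.2  3.7] turn deg [ 0.04 -0.04  0.05]
```

View pics/w19.png

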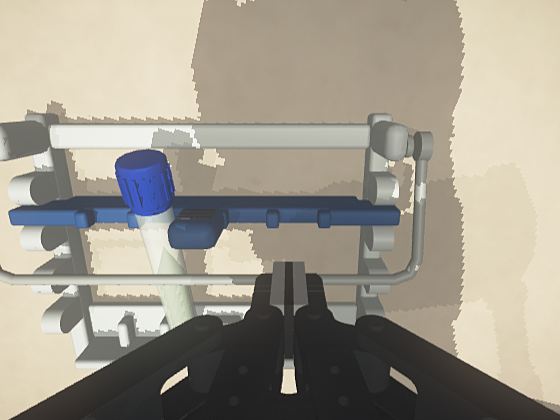

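Bar is under the fingertips, a few mm from closed. Press on gently in small steps.

Emit:
arm_command(targets="0 0 1.5 0 0 0 0;0 0 3 0 0 0 0;0 0 4 0 0 0 0;0 0 4 0 0 0 0;0 0 4 0 0 0 0")

```text
time: 18.82
tool_pos: [0.4827, 0.2486, 0.0483]
tcp_rot: [3.109, 0.447, 0.002]
wrist_force: [0.0, -0.6, 4.5]
width: 0.001
```

```bash
python3 b.py w20 1,-40,47
```

```text
-0.00024365504909667175 rack tcp [  1.51438665 -39.78550049  48.28358749] 0.001387816165095669 F rack [0.1 0.8 5.4]
shift mm [-0.6  0.2  1.3] turn deg [ 0.03 -0.06  0.05]
```

Emit:
arm_command(targets="0 0 1.5 0 0 0 0;0 0 1.5 0 0 0 0;0 0 1.5 0 0 0 0")

```text
time: 19.17
tool_pos: [0.4827, 0.2487, 0.048]
tcp_rot: [3.109, 0.447, 0.002]
wrist_force: [-4.1, -1.9, 14.2]
width: 0.002
```

```bash
python3 b.py w21
```

```text
-0.0019109572087286238 rack tcp [  1.62724352 -39.74977628  47.98677995] 0.001459939957852397 F rack [-3.6 -1.2 13.5]
```

Hard stop reached (13.5 N, barely any travel). Retreat straight up and check.

Emit:
arm_command(targets="0 0 -20 0 0 0 0;0 0 -60 0 0 0 0;0 0 -100 0 0 0 0;-30 0 -130 0 0 0 0;-60 0 -130 0 0 0 0;-60 0 -130 0 0 0 0;-60 0 -130 0 0 0 0;-60 0 -130 0 0 0 0")

```text
time: 19.93
tool_pos: [0.4245, 0.2316, 0.1756]
tcp_rot: [3.109, 0.447, 0.001]
wrist_force: [0.8, -0.1, -0.6]
width: 0.004
```

```bash
python3 tube.py w22
python3 - <<'E'
from h import *
p,d=bot.read_camera('scene'); cv2.imwrite('pics/s22f.png',p); crop(p,150,120,350,260,4,'s22.png')
p,d=bot.read_camera('top'); cv2.imwrite('pics/top22.png',p)
st=bot.read_state(); p,d=bot.read_camera('wrist'); c=cam('wrist',st)
V,U=np.mgrid[0:420,0:560]; Q=torack(deproj(c,U.ravel(),V.ravel(),d.ravel()))*1000
for a,b in ((-75,-30),(45,75)):
    k=(Q[:,1]>a)&(Q[:,1]<b)&(abs(Q[:,0]+2)<12)&(Q[:,2]>35)&(Q[:,2]<70); print('bar',k.sum(),Q[k].mean(0),np.percentile(Q[k,2],95))
m=((p[:,:,0].astype(int)-p[:,:,2])>18).ravel()
for a,b in((-90,-75),(75,90)):
    k=m&(Q[:,1]>a)&(Q[:,1]<b)&(Q[:,2]>25)&(Q[:,2]<45); print('rest',k.sum(),Q[k].mean(0))
E
```

```text
-0.0016545321070660763 [0.42477586 0.23165545 0.1753783 ] 0.017836898071965448 [ 0.64021094 -0.68826286  0.67677453]
-62 231 ztop 32.7 y of top 20.3 y 9.5 30.4
-54 149 ztop 27.3 y of top 20.6 y 9.8 30.4
-46 138 ztop 29.5 y of top 20.3 y 9.6 30.5
-36 130 ztop 33.0 y of top 20.0 y 12.6 27.3
-26 138 ztop 35.9 y of top 20.4 y 12.6 27.7
-16 151 ztop 38.8 y of top 20.2 y 12.5 27.7
-6 187 ztop 49.3 y of top 20.0 y 9.6 30.3
4 165 ztop 45.4 y of top 20.3 y 12.6 27.7
14 170 ztop 48.0 y of top 20.6 y 12.7 27.5
36 284 ztop 57.7 y of top 20.9 y 10.1 30.5
46 303 ztop 60.5 y of top 20.7 y 10.2 30.4
54 154 ztop 53.2 y of top 19.8 y 9.6 30.3
cap end x 57.36494160933439 56.225513981178906
blue cap [42.71226692 20.15697157 55.31930036] [31.32098573 10.43269065 46.86110664] [52.70518586 30.73638794 61.08268518]
bar 424 [ -1.70972912 -52.32740855  47.68061522] 49.04596247624445
bar 282 [-1.87981184 59.99099875 47.73432658] 49.04149286595192
rest 220 [ 24.52573237 -82.56179647  35.63899339]
rest 220 [24.31925094 82.49156612 35.68188444]
```

View pics/w22.png

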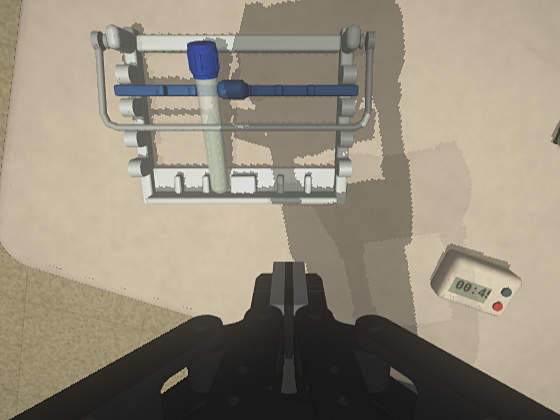

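View pics/s22.png

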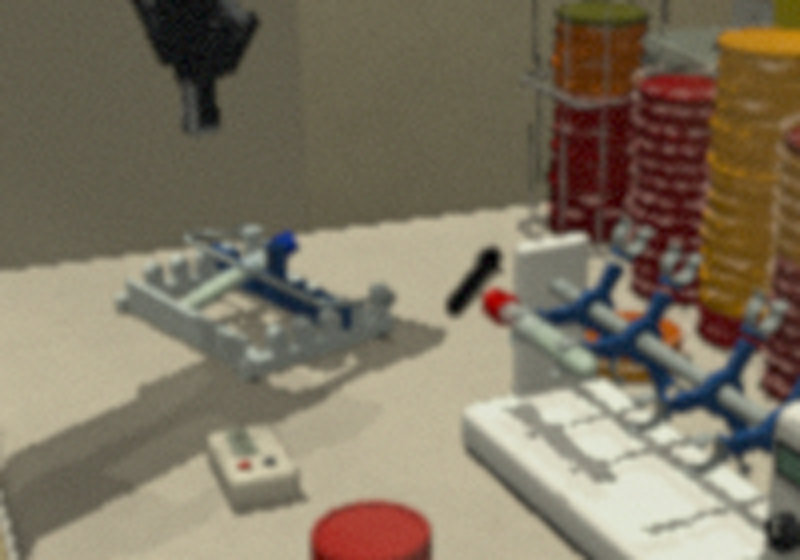

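View pics/top22.png

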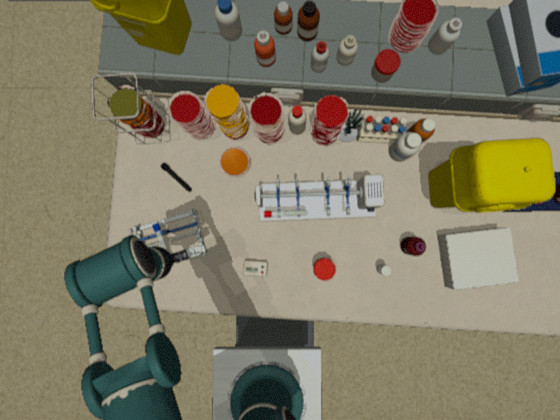

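Run:
```python
from h import *
crop(cv2.imread('pics/w22.png'),160,140,280,215,6,'w22c.png')
st=bot.read_state(); p,d=bot.read_camera('wrist'); c=cam('wrist',st)
# foot/stop profile along lane centre
v=np.arange(175,204)
for u in (221,222,240): 
    Q=torack(deproj(c,np.full(len(v),u),v,d[v,u]))*1000; print(u); print(Q[::2].round(1).tolist())
```

```text
221
[[-41.9, 16.4, 28.3], [-43.7, 16.6, 28.0], [-45.3, 16.7, 28.1], [-47.5, 17.2, 26.1], [-49.3, 17.4, 25.4], [-51.0, 17.4, 25.6], [-53.1, 17.8, 24.2], [-55.2, 18.2, 22.6], [-56.8, 18.2, 23.3], [-59.9, 19.3, 18.1], [-59.7, 17.9, 25.7], [-60.1, 17.0, 30.7], [-61.6, 17.0, 31.4], [-62.9, 16.8, 32.9], [-65.4, 17.4, 30.5]]
222
[[-42.1, 15.8, 27.4], [-44.1, 16.2, 25.8], [-46.0, 16.4, 25.1], [-47.4, 16.3, 26.4], [-49.5, 16.7, 24.8], [-51.0, 16.6, 25.6], [-52.8, 16.8, 25.2], [-55.1, 17.3, 23.0], [-57.0, 17.4, 22.6], [-59.5, 18.2, 19.5], [-59.8, 17.1, 25.4], [-60.3, 16.3, 30.0], [-61.3, 15.9, 32.6], [-63.6, 16.4, 30.7], [-65.5, 16.6, 29.9]]
240
[[-43.3, 1.7, 21.3], [-45.4, 2.0, 19.9], [-46.7, 1.8, 21.8], [-48.6, 1.9, 21.1], [-50.2, 1.9, 21.6], [-51.9, 2.0, 21.6], [-53.9, 2.2, 20.5], [-55.8, 2.3, 20.2], [-57.0, 2.1, 22.2], [-59.6, 2.6, 19.1], [-59.7, 1.8, 25.4], [-60.3, 1.3, 29.9], [-61.7, 1.2, 31.0], [-63.5, 1.3, 30.6], [-65.4, 1.4, 30.3]]
```

View pics/w22c.png

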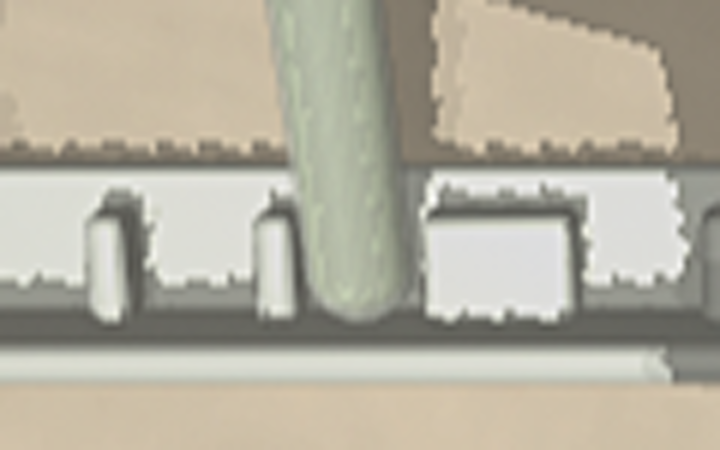

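```bash
python3 -c "
from workcell import bot
print(bot.finish_job()); print(bot.read_state()['time'])"
```

```text
the job is handed in; nothing more can be done
None
the job is handed in; nothing more can be done
```

The job is done and handed in at about 20 s of the 62 s allowed.

**What I did**
1. I lifted the rest out of the middle notch and dropped it into the last notch, away from the foot stop.
2. I gripped the blue-capped tube between its clips and pulled it straight forward out of them.
3. I laid it in the lane at rack y = +20 mm, pushed its foot against the stop with about 5 N, and let go.
4. I swung the bail down with closed fingertips and pressed it onto its hard stop with about 14 N. Then I backed well clear.

**Last checks, in the rack's frame**

| Thing | Measured | Expected |
|---|---|---|
| Rest position | x about 24.4 mm | 24 mm |
| Rest end-tab height | tops at 35.6–35.7 mm, as before the move | same as before the move |
| Tube slope | about 17° | 17° |
| Tube foot end | x about -59.5 to -60 mm | -60 mm |
| Bail bar, top at both ends | 49 mm | 48.5 mm |
| Bail bar, position | x about -1.8 mm | -2 mm |

- **Other objects:** in the last pictures the red-capped tube is still in its clips. The black look-alike and the other loose items look unmoved.
- **Small disagreement:** the wrist-camera rack frame differed from the nominal values by up to about 0.5 mm. When the foot met the stop, the gripper reading was about 1.3 mm short of nominal, but the later depth and picture check showed the foot at the stop.
- **No failures:** none of these checks failed.

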